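# Close the control box and lock its quarter-turn stud

### The job

Swing the open cover of the control box fully shut. Then take the stud key from its stand, press the slotted stud in with it and turn it clockwise until it drops into its catch and stays there by itself; do it by feel, since the stud and its catch bend if the key bears on them with more than about 25 N, and work the stud with the key only. Put the key back in its stand, fully home, and leave the puck, slide block and housing nearby where they are.

Things in the scene. Friction and masses are not known exactly. Their poses are not given: they have to be found in the camera images.
- control_box: Grey sheet-metal control box fixed on the bench, 170 deep (x) x 220 wide (y) x 70 mm high, cover shut: 74 mm. Origin: under its middle, on the bench; x points from its front (connectors, stud) to its hinged back, y to its left, z up.
- cover (a joint): Angle of the box's cover (rad): 0 = shut, grows as its front edge rises; starts 0.35 to 0.75. Hinge line along the box's y at its upper back edge, x = 85 mm, z = 70 mm in the box. Flat 4 mm plate, 174 mm from hinge to front edge. A stiff hinge holds it at any angle; 1 to 2 N down on its front edge closes it.
- cover_front (a point): Middle of the cover's front edge, on its upper face; 174 mm from the hinge. A raised steel collar (39 mm across, 10 mm high, 30 mm bore, on a 48 mm flange) surrounds the stud, centred 31 mm behind this edge; the bare plate to either side of it is free for pushing the cover down.
- stud_slot (a point): Middle of the top of the stud's round 26 mm steel head, 2 mm below the collar's rim while out, 82 mm above the bench with cover shut. Straight slot through the whole head along this point's x, 4 wide, 5 mm deep; z up the stud axis. Axis at x = -58, y = 0 mm in the box.
- stud_press (a joint): How far the stud is pressed in (m); 0 = out. Spring: 5 N at first, 13 N at 20 mm. It meets a rigid stop at 10 to 20 mm: the catch below is set by its thread, differs from box to box, is unseen and must be felt. Only in the last 1.5 mm before the stop can the stud turn. In the catch it springs back 4 mm from the stop and stays (6 to 16 mm).
- stud_turn (a joint): Turn of the stud (rad), grows clockwise seen from above. Loose at start, 0 to 0.22 (slot nearly along the box's x). Not pressed deep enough it jams at about 0.3. Pressed in, it turns easily to a hard end stop at 1.6; from 1.4 on, when let up, it drops up into the catch and cannot turn back. Slot then lies along the box's y, in line with two dark marks.
- key_grip (a point): Middle of the black flat grip of the upright stud key: 32 (this point's x) x 11 (its y) x 40 mm high, z up. Below it a 28 mm flange (20 to 24 mm below this point), a steel shaft 16 mm across, and at the foot a blade 16 mm wide along x, 3 mm thick, 8.5 mm long; its tip is 61 mm below this point. 70 to 130 g.
- stand_hole (a point): Middle of the mouth of the key stand's upright round hole, 20 mm across, 42 mm above the bench, chamfered; aluminium block 60 x 60 mm, fixed. The key's flange rests on the mouth when the key is home, its grip's middle then 24 mm above this point.
- puck: Turned steel puck, 45 mm across, 12 mm high, lying on the bench; leave alone. Origin under its middle.
- slide: Small dark printed slide block, 28 x 62 x 20 mm, lying on the bench; leave alone. Origin under its middle.
- housing: Dark curved printed housing, 60 x 112 x 30 mm, lying on the bench; leave alone. Origin under its middle.
There are look-alikes about, which are no part of the job. Leave any pink or purple look-alike of the part that bears key_grip alone.

How it is judged:
By the outcome, as a careful person would: the job done as asked, in the order asked, and still so for the second after the job is handed in, with the robot touching nothing.
It also fails if it takes over 72 s, if anything falls off the work surface, if the arm or the gripper's body presses on something with over 40 N, if the wrist force passes 120 N, or if a joint passes its speed limit or range.

### The arm

A 6-joint arm with a two-finger parallel gripper is mounted at the origin on a cart in front of the work surface, level with it; the furniture and walls round the work are solid. World frame = base frame: x ahead of the robot, y to its left, z up, the work surface at z = 0. Lengths are in m, angles in rad, forces in N, time in s.
With the tool pointing down it reaches from about 0.35 to 0.975 m from the base axis. Payload 4.9 kg.
Tool frame: the origin (TCP) lies midway between the tips of the shut fingers; the grasp point (between the pads) lies manip.grip_depth behind it (manip.grip_depth is the distance from the TCP to the grasp point, in m); z points along the fingers, x is the direction in which the jaws open and shut, and the axes are right-handed (so a half turn about z gives the same grasp; the last joint's range is limited). The gripper opens to 85 mm and grips with 20 to 120 N. Pads are 22 mm wide; open, the fingers measure 114 mm over their backs; the gripper's body (76 mm by 85 mm) begins 54 mm behind the grasp point. The pads swing forward as they close: fully open they stand 13 mm farther back than shut.
Start: joints at [-1.392, 0.053, 1.613, -0, 1.476, -0.119], TCP at [0.183, -0.597, 0.197] pointing down, gripper open.
Joint ranges: [-3.01, 3.01], [-1.01, 2.22], [0.06, 2.58], [-1.02, 4.17], [0.09, 2.62], [-3.14, 3.14]. Speed limits (rad/s): [2.57, 2.57, 3.14, 3.14, 3.14, 3.14].

### API

Orientations are given as a unit quaternion [w, x, y, z].
In Python, from plant import state, grab_frame, ticket, manip gives the robot as it stands.
- The arm moves only by the tool carry_out, never from a script. Its argument "moves" is a list that holds one entry, the list of rows, each a list of 7 numbers: the turn, a rotation vector about the tool's x, y, z each as a share of 5 degrees, from -1 to 1, then the shift along the tool's x, y, z each as a share of 0.04 m, from -1 to 1, then the gripper command: -1 is shut, 1 is fully open, values between are in proportion. A call has 1 to 8 rows; each row shifts and turns the commanded pose from where the row before left it, along the tool's axes as they then stand; what a row does not reach is not made up. A row lasts 1/12 s, in which the tool goes at most 41.7 mm and 7.16 degrees, less where a joint would pass 70% of its speed; a pose out of reach is approached as far as the arm can. A call with a number of a shift or a turn outside -1 to 1 is refused whole. A call with a gripper value outside its range is refused whole. The fingers move at their own pace and stop on an object; the grip force is fixed at half the most. Time passes only in rows, so rows that do not move let the fingers close. It gives the time, the measured TCP pose, the force and the opening at its end, in the units of the state.
- state(): the state, without advancing time (a new reading comes with each control period).
- grab_frame(name): name is "side" or "top"; returns a dict with "frame" (400x640x3 uint8, red, green, blue), "z_map" (400x640 float32, m along the optical axis (not along the pixel's ray), 0 where there is no reading), "K" (3x3 intrinsics, pixels), "world_from_camera" (4x4, takes a point from camera to world coordinates). Camera axes: x right, y down, z forward; pixel columns grow to the right and rows downward; lengths in m; the calibration is good to about 2 mm. A picture is of the moment at which its call begins.
- ticket.job_done(): hands the job in, once; it reports no verdict.
The state is a dict: "time": time; "joint_pos": joint angles; "joint_vel": joint speeds; "joint_efforts": joint torques, N m; "tool_pos": TCP position; "tool_rot": TCP orientation; "contact_force": force on the tool from outside, world axes, zero at the start; "ft_torque": the same for the moment, N m; "gripper_width": opening from 0.0 (shut) to 1.0 (fully open).
Only numpy, scipy, OpenCV 4.12 (cv2) and the standard library are available. Lean on these libraries where they do the work, as an engineer would, in place of code of your own. Each camera call takes 0.05 s, during which the arm holds its last target.

## Working session

There is one attempt and no reset: what is moved stays moved. The work goes in short steps, Python scripts to look and compute and a tool call to move; the robot and the scene stay as the last step left them, time stands still between calls to the robot, and variables do not carry over. Pictures are saved under pics/ and viewed, and the job is handed in when it is done.

Besides the shell and the picture viewer there is one more tool, called after "Call:" by a JSON object that holds its "method" and its "body". carry_out: Moves the arm, as the interface text tells. Shift numbers are shares of 0.04 m and turn numbers shares of 5 degrees, none past 1 either way. Its arguments: {"type":"object","properties":{"moves":{"type":"array"}},"required":["moves"]}

```bash
mkdir -p pics; ls; python3 - <<'E'
from plant import state, grab_frame, manip
import cv2, numpy as np
s=state(); print(s); print(manip, getattr(manip,'grip_depth',None))
for n in ("side","top"):
    f=grab_frame(n); cv2.imwrite(f"pics/{n}0.png",cv2.cvtColor(f["frame"],cv2.COLOR_RGB2BGR)); print(n,f["K"],f["world_from_camera"])
    np.savez(f"pics/{n}0.npz",**f)
E
```

```text
pics
{'time': 0.0, 'joint_pos': array([-1.39197379e+00,  5.33689842e-02,  1.61431999e+00,  1.04999724e-05,
        1.47599548e+00, -1.19012814e-01]), 'joint_vel': array([ 0.00012221, -0.0008684 , -0.00105277,  0.00139026, -0.0017504 ,
        0.00049635]), 'joint_efforts': array([-5.15281699e-04, -3.93682837e+01, -3.70177174e+01, -1.12073419e-04,
        7.12594439e-03, -3.05260073e-06]), 'tool_pos': array([ 0.18327698, -0.59678712,  0.19564005]), 'tool_rot': array([-7.20924619e-04,  8.04191883e-01, -5.94368843e-01, -7.57763951e-04]), 'contact_force': array([-0.26848851,  0.29380778,  0.50395246]), 'ft_torque': array([0.03588878, 0.01849733, 0.0081575 ]), 'gripper_width': 1.0044374379087582}
<Robot object at 0x7f69d5e03a10> 0.0187
side [[398.16586024   0.         317.64274033]
 [  0.         398.16586024 197.98988985]
 [  0.           0.           1.        ]] [[ 0.97277734 -0.10962948  0.20417057  0.32922138]
 [-0.23156031 -0.49468685  0.83765431 -0.77335607]
 [ 0.00916889 -0.86212893 -0.50660599  0.59686511]
 [ 0.          0.          0.          1.        ]]
top [[400.87660394   0.         320.72911842]
 [  0.         400.87660394 202.69627253]
 [  0.           0.           1.        ]] [[-0.06692243 -0.97732533  0.20088951  0.32597985]
 [-0.99773399  0.06414845 -0.02029416  0.06622793]
 [ 0.00694725 -0.20179243 -0.97940367  1.18963295]
 [ 0.          0.          0.          1.        ]]
```

View pics/side0.png

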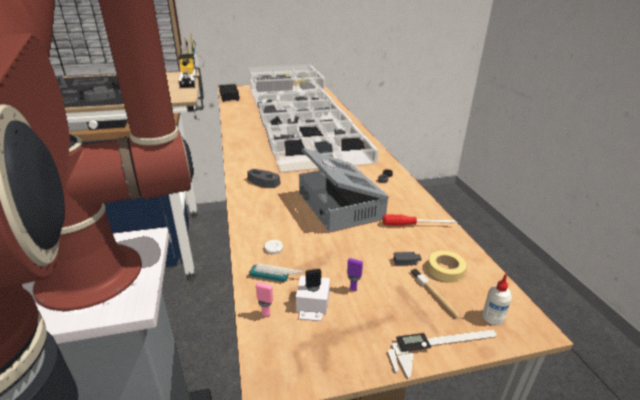

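View pics/top0.png

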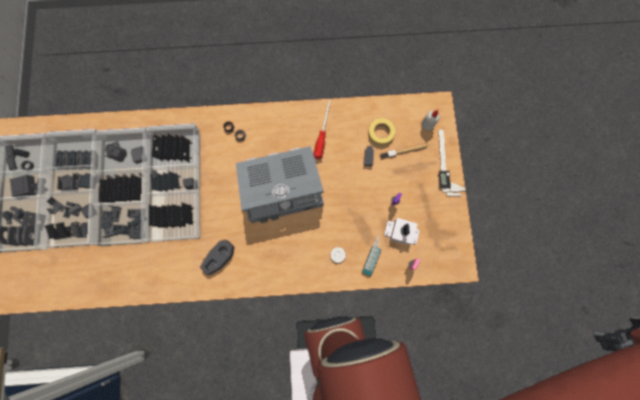

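```bash
cat > h.py <<'E'
import numpy as np, cv2
from plant import state, grab_frame
from scipy.spatial.transform import Rotation as R
def load(n): return dict(np.load(f"pics/{n}.npz"))
def snap(n,tag):
    f=grab_frame(n); np.savez(f"pics/{tag}.npz",**f); return f
def crop(f,u0,v0,w,h,s,out):
    c=f["frame"][v0:v0+h,u0:u0+w]; c=cv2.resize(c,None,fx=s,fy=s,interpolation=cv2.INTER_CUBIC)
    cv2.imwrite(out,cv2.cvtColor(c,cv2.COLOR_RGB2BGR))
def px(f,u,v,z=None):
    K,T=f["K"],f["world_from_camera"]
    d=f["z_map"][int(round(v)),int(round(u))] if z is None else z
    return T[:3,:3]@(np.array([(u-K[0,2])/K[0,0],(v-K[1,2])/K[1,1],1])*d)+T[:3,3]
def onplane(f,u,v,zw):
    K,T=f["K"],f["world_from_camera"]
    r=T[:3,:3]@np.array([(u-K[0,2])/K[0,0],(v-K[1,2])/K[1,1],1])
    return T[:3,3]+r*(zw-T[2,3])/r[2]
def cloud(f):
    K,T=f["K"],f["world_from_camera"]
    v,u=np.mgrid[0:400,0:640]; d=f["z_map"]
    P=np.stack([(u-K[0,2])/K[0,0]*d,(v-K[1,2])/K[1,1]*d,d],-1)
    W=P@T[:3,:3].T+T[:3,3]; W[d==0]=np.nan; return W
def proj(f,p):
    K,T=f["K"],f["world_from_camera"]
    c=T[:3,:3].T@(np.asarray(p)-T[:3,3]); return (K@c/c[2])[:2]
E
python3 - <<'E'
from h import *
s=load("side0");t=load("top0")
crop(s,240,230,140,100,5.7,"pics/a1.png")
crop(s,290,140,110,90,6.5,"pics/a2.png")
crop(t,370,180,80,100,6,"pics/a3.png")
crop(t,225,140,110,90,6.5,"pics/a4.png")
E
```

```text
(no output)
```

View pics/a1.png

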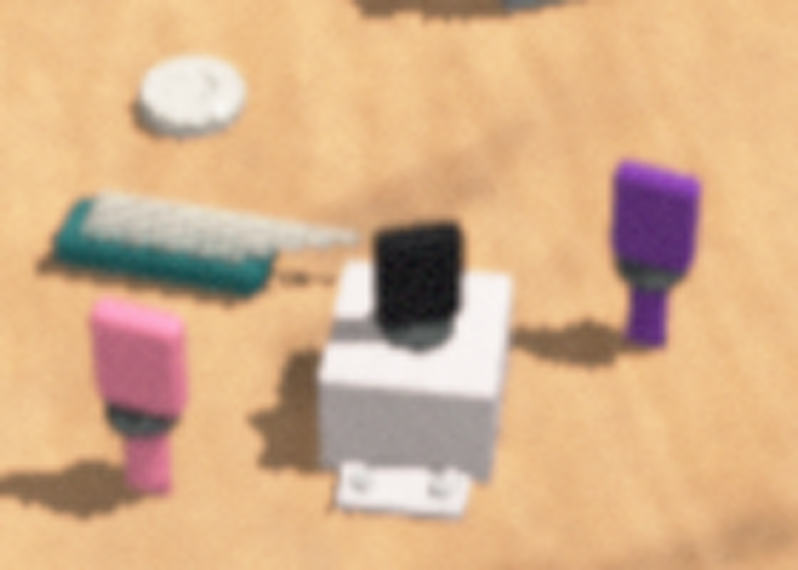

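View pics/a2.png

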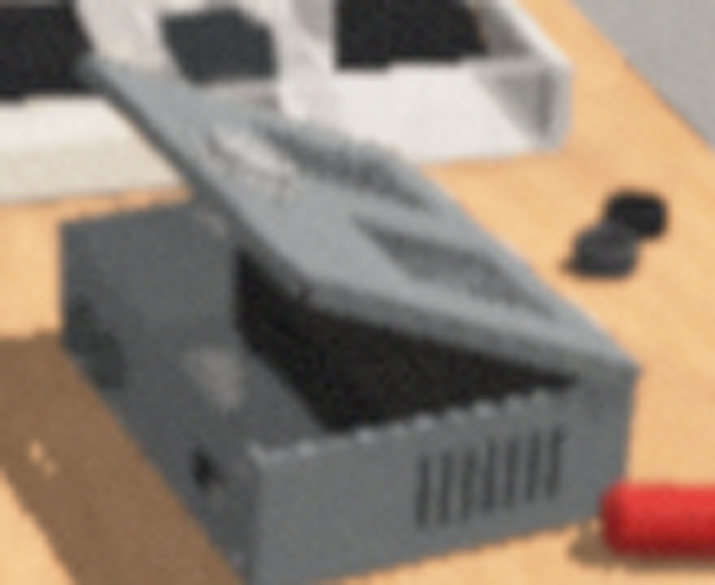

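View pics/a3.png

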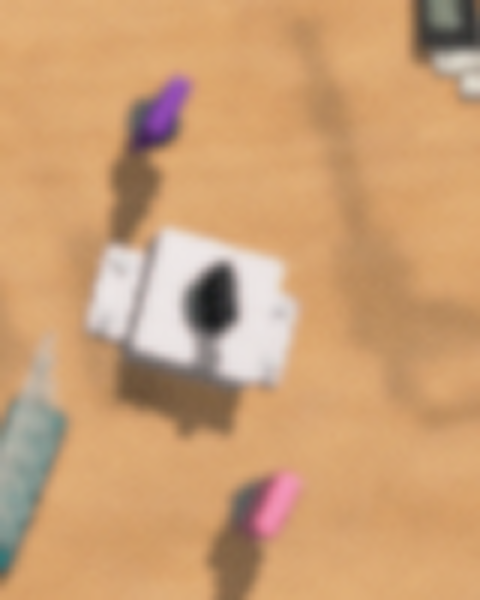

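View pics/a4.png

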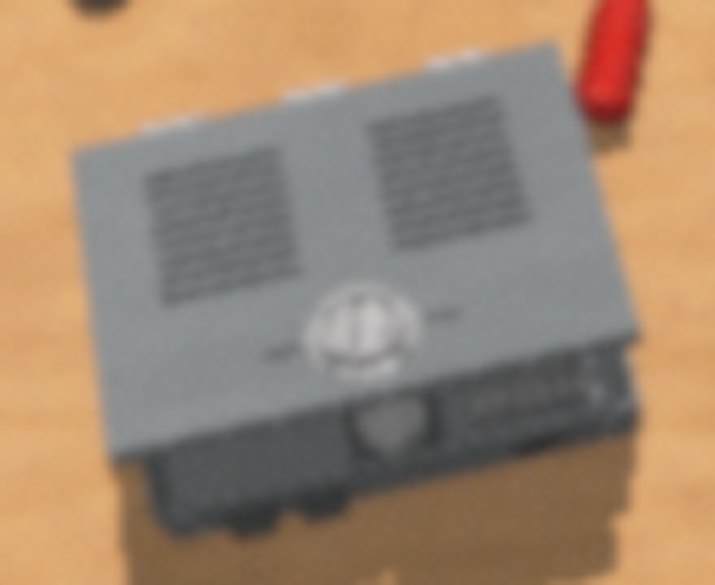

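```bash
python3 - <<'E'
from h import *
t=load("top0");s=load("side0")
W=cloud(t)
# cover interior region in top: crop coords/6.5+offset
def poly(f,pts):
    m=np.zeros((400,640),np.uint8); cv2.fillPoly(m,[np.int32(pts)],1); return m>0
q=[(239,166),(310,149),(320,189),(245,207)]
m=poly(t,q); P=W[m]; P=P[~np.isnan(P).any(1)]
c=np.median(P,0)
for i in range(4):
    c=P.mean(0);u,sv,vt=np.linalg.svd(P-c);n=vt[2]*np.sign(vt[2][2]); r=(P-c)@n; P=P[abs(r)<2.5*r.std()+1e-4]
print("cover n",n,"tilt",np.arccos(n[2]),"rms",r.std(),"az",np.degrees(np.arctan2(n[1],n[0])),"c",c)
# corners of cover (pixels) intersect with plane
K,T=t["K"],t["world_from_camera"]
for cp in [(75,150),(555,43),(637,335),(112,455),(362,328)]:
    uu,vv=cp[0]/6.5+225-.5+.5/6.5,cp[1]/6.5+140-.5+.5/6.5
    ray=T[:3,:3]@np.array([(uu-K[0,2])/K[0,0],(vv-K[1,2])/K[1,1],1]); X=T[:3,3]+ray*((c-T[:3,3])@n)/(ray@n); print(cp,X.round(4))
for u,v in [(150,250),(300,250),(400,170)]: print("bench",px(t,u,v))
# stand / key
def cc(u,v,s,u0,v0): return u/s+u0-.5,v/s+v0-.5
print("stand top pts")
for p in [(160,235),(283,262),(262,380),(130,355),(170,290),(240,350)]:
    a=cc(*p,6,370,180); print(p,onplane(t,*a,0.042).round(4),px(t,*a).round(4))
print("grip top")
for p in [(222,268),(212,300),(228,285)]:
    a=cc(*p,6,370,180); print(p,onplane(t,*a,0.086).round(4),px(t,*a).round(4))
print("side: stand")
for p in [(345,262),(512,275),(495,397),(320,380),(415,330),(415,290)]:
    a=cc(*p,5.7,240,230); print(p,onplane(s,*a,0.042).round(4),px(s,*a).round(4))
print("side: grip top edge")
for p in [(376,232),(460,224),(418,228)]:
    a=cc(*p,5.7,240,230); print(p,onplane(s,*a,0.086).round(4),px(s,*a).round(4))
print('puck',px(t,338,255),'slide',px(t,369,157),'housing',px(t,217,257))
E
```

```text
cover n [0.42736064 0.07513732 0.90095353] tilt 0.44883429940063685 rms 0.0015369091289842382 az 9.971665688970882 c [0.62633234 0.15610945 0.11467538]
(75, 150) [0.6888 0.2796 0.0747]
(555, 43) [0.7247 0.0633 0.0758]
(637, 335) [0.57   0.0377 0.1513]
(112, 455) [0.5343 0.2534 0.1502]
(362, 328) [0.5843 0.1511 0.135 ]
bench [0.4606548  0.55290232 0.00166737]
bench [0.43143842 0.11227045 0.00080272]
bench [ 0.65699076 -0.2096329  -0.00082344]
stand top pts
(160, 235) [ 0.4998 -0.1729  0.042 ] [ 0.5    -0.1732  0.0408]
(283, 262) [ 0.4827 -0.2309  0.042 ] [ 0.488  -0.2409  0.0032]
(262, 380) [ 0.4267 -0.2143  0.042 ] [ 0.4301 -0.2236  0.004 ]
(130, 355) [ 0.4428 -0.1525  0.042 ] [ 0.4467 -0.1597  0.0041]
(170, 290) [ 0.4728 -0.1749  0.042 ] [ 0.4727 -0.1747  0.0428]
(240, 350) [ 0.4417 -0.2054  0.042 ] [ 0.4417 -0.2053  0.0424]
grip top
(222, 268) [ 0.4758 -0.1909  0.086 ] [ 0.4756 -0.1905  0.0877]
(212, 300) [ 0.4612 -0.1846  0.086 ] [ 0.4618 -0.1856  0.0817]
(228, 285) [ 0.4677 -0.1928  0.086 ] [ 0.4674 -0.1921  0.0888]
side: stand
(345, 262) [ 0.4442 -0.1553  0.042 ] [ 0.4531 -0.1072 -0.0012]
(512, 275) [ 0.5014 -0.1754  0.042 ] [ 0.5015 -0.1751  0.0418]
(495, 397) [ 0.4803 -0.2327  0.042 ] [ 0.4808 -0.231   0.0403]
(320, 380) [ 0.4243 -0.2117  0.042 ] [ 0.4247 -0.2096  0.0399]
(415, 330) [ 0.4612 -0.1952  0.042 ] [ 0.4607 -0.1971  0.0438]
(415, 290) [ 0.4656 -0.1753  0.042 ] [ 0.4607 -0.197   0.0621]
side: grip top edge
(376, 232) [ 0.4483 -0.1918  0.086 ] [ 0.4489 -0.1886  0.0832]
(460, 224) [ 0.477  -0.1941  0.086 ] [ 0.4771 -0.1937  0.0856]
(418, 228) [ 0.4626 -0.193   0.086 ] [ 0.4625 -0.1933  0.0863]
puck [0.40853759 0.00191909 0.0120947 ] slide [ 0.69800502 -0.11443889  0.02115665] housing [0.42459418 0.3495675  0.03067526]
```

```bash
cat > keyfit.py <<'E'
from h import *
def fit(views, c0, yaws=range(-90,90,5)):
    # views: list of (f, mask bool, roi)
    S=4
    from scipy.optimize import minimize
    def render(f,x,y,zc,yaw,roi):
        u0,v0,w,h=roi
        pts=[]
        c,s=np.cos(yaw),np.sin(yaw)
        for a in(-.016,.016):
            for b in(-.0055,.0055):
                for z in(-.02,.02): 
                    q=proj(f,[x+c*a-s*b,y+s*a+c*b,zc+z]); pts.append([(q[0]-u0+.5)*S,(q[1]-v0+.5)*S])
        m=np.zeros((h*S,w*S),np.float32); cv2.fillConvexPoly(m,cv2.convexHull(np.int32(np.round(pts))),1)
        return cv2.resize(m,(w,h),interpolation=cv2.INTER_AREA)
    def cost(p):
        return sum(((render(f,p[0],p[1],p[2],p[3],roi)-mk)**2).sum() for f,mk,roi in views)
    best=None
    for y in yaws:
        r=minimize(cost,[*c0,np.radians(y)],method="Nelder-Mead",options=dict(initial_simplex=np.array([[*c0,np.radians(y)]]*5)+np.vstack([np.zeros(4),np.diag([.004,.004,.004,.1])]),maxiter=200))
        if best is None or r.fun<best.fun: best=r
        print(y,r.fun.round(2),r.x[:3].round(4),np.degrees(r.x[3]).round(1)) if y%15==0 else None
    return best
if __name__=="__main__":
    s=load("side0");t=load("top0")
    V=[]
    for f,roi,n in((s,(300,262,28,30),'s'),(t,(397,218,18,22),'t')):
        u0,v0,w,h=roi; g=f["frame"][v0:v0+h,u0:u0+w].astype(float).max(2)
        mk=np.clip((110-g)/70,0,1)
        print(n); print((mk*9).astype(int) if n=='t' else '')
        V.append((f,mk,roi))
    b=fit(V,[.4628,-.1932,.066]); print(b.fun,b.x,np.degrees(b.x[3]))
    b=fit(V[:1],[.4628,-.1932,.066]); print(b.fun,b.x,np.degrees(b.x[3]))
E
python3 keyfit.py
```

```text
s

t
[[0 0 0 0 0 0 0 0 0 0 0 0 0 0 0 0 0 0]
 [0 0 0 0 0 0 0 0 0 0 0 0 0 0 0 0 0 0]
 [0 0 0 0 0 0 0 0 0 0 0 0 0 0 0 0 0 0]
 [0 0 0 0 0 0 0 0 0 0 0 0 0 0 0 0 0 0]
 [0 0 0 0 0 0 0 0 0 0 0 0 0 0 0 0 0 0]
 [0 0 0 0 0 0 0 0 0 0 0 0 0 0 0 0 0 0]
 [0 0 0 0 0 0 0 0 0 0 0 0 0 0 0 0 0 0]
 [0 0 0 0 0 0 0 0 2 5 4 0 0 0 0 0 0 0]
 [0 0 0 0 0 0 0 4 7 7 6 0 0 0 0 0 0 0]
 [0 0 0 0 0 0 3 7 9 8 6 1 0 0 0 0 0 0]
 [0 0 0 0 0 2 6 9 9 8 6 1 0 0 0 0 0 0]
 [0 0 0 0 0 3 7 9 9 8 7 2 0 0 0 0 0 0]
 [0 0 0 0 0 4 7 9 9 8 7 3 0 0 0 0 0 0]
 [0 0 0 0 0 4 7 9 9 9 7 4 0 0 0 0 0 0]
 [0 0 0 0 0 3 7 9 9 9 7 4 0 0 0 0 0 0]
 [0 0 0 0 0 2 6 9 9 9 5 0 0 0 0 0 0 0]
 [0 0 0 0 0 0 3 6 7 5 0 0 0 0 0 0 0 0]
 [0 0 0 0 0 0 0 2 2 0 0 0 0 0 0 0 0 0]
 [0 0 0 0 0 0 0 0 0 0 0 0 0 0 0 0 0 0]
 [0 0 0 0 0 0 0 0 0 0 0 0 0 0 0 0 0 0]
 [0 0 0 0 0 0 0 0 0 0 0 0 0 0 0 0 0 0]
 [0 0 0 0 0 0 0 0 0 0 0 0 0 0 0 0 0 0]]
-90 115.86 [ 0.4604 -0.2     0.063 ] -72.1
-75 109.06 [ 0.4625 -0.1905  0.0562] -64.8
-60 111.18 [ 0.4632 -0.1893  0.0582] -52.4
-45 105.86 [ 0.4643 -0.1904  0.0585] -34.7
-30 88.78 [ 0.4624 -0.1903  0.0583] -13.7
-15 87.69 [ 0.4639 -0.
[... 224 characters left out ...]
.64 [ 0.4628 -0.1932  0.0665] 75.0
82.58839285714285 [ 0.46256427 -0.1903624   0.05896897  0.65030668] 37.259828230109704
-90 67.99 [ 0.4612 -0.1971  0.0603] -72.0
-75 69.27 [ 0.4621 -0.1917  0.0604] -63.7
-60 66.37 [ 0.4622 -0.1931  0.0587] -67.2
-45 79.15 [ 0.4638 -0.1916  0.0613] -41.1
-30 60.47 [ 0.4637 -0.1851  0.0548] -21.0
-15 58.91 [ 0.4636 -0.1924  0.0612] -11.7
0 60.01 [ 0.4647 -0.1878  0.0565] -0.1
15 45.04 [ 0.463  -0.1906  0.057 ] 43.1
30 44.77 [ 0.4626 -0.1927  0.0616] 42.0
45 44.92 [ 0.4632 -0.191   0.0602] 43.1
60 41.02 [ 0.4654 -0.1816  0.0517] 38.5
75 110.76 [ 0.4666 -0.1924  0.0685] 59.9
40.83345982142857 [ 0.46554589 -0.18026341  0.05129361  0.66445917] 38.070706222729456
```

```bash
python3 - <<'E'
from h import *
s=load("side0");t=load("top0")
for f,roi in((s,(302,264,24,30)),(t,(400,222,12,16))):
    u0,v0,w,h=roi; W=cloud(f)[v0:v0+h,u0:u0+w]
    g=f["frame"][v0:v0+h,u0:u0+w].max(2)
    print((W[...,2]*1000).round(0).astype(int)) 
    P=W[(W[...,2]>.055)&(W[...,2]<.1)]; print(len(P),P.mean(0))
    u,sv,vt=np.linalg.svd((P-P.mean(0))[:,:2],full_matrices=False); print(vt,sv/np.sqrt(len(P)),np.degrees(np.arctan2(vt[0][1],vt[0][0])))
crop(s,300,262,28,34,18,"pics/b1.png");crop(t,392,215,26,26,20,"pics/b2.png")
E
```

```text
[[                  -1                   -3                    1
                    -1                   -1                    0
                    -2                    3                   -2
                    -2                   -1                    0
                     0                    0                    0
                    -2                    0                   -1
                    -1                   -1                    0
                    -1                    0                   -1]
 [                  -3                   -1                    0
                     0                   -2                    1
                    -1                   -1                    1
                    -1                   -2                    1
                     0                    0                    0
                    -2                    0                   -1
                    -2                   -2                    0
                    -2                    0                   -2]
 [                  -1                    0               
[... 18347 characters left out ...]
                   44                   40
                    46                   39                   41
                    42                   40                   44
                    45                   42                   46]
 [                  40                   42                   42
                    39                   45                   43
                    39                   43                   43
                    46                   40                   40]]
72 [ 0.46378899 -0.18966403  0.07920054]
[[-0.99949586 -0.03174949]
 [-0.03174949  0.99949586]] [0.00932788 0.00341476] -178.18058229059042<stdin>:6: RuntimeWarning: invalid value encountered in cast
```

View pics/b1.png

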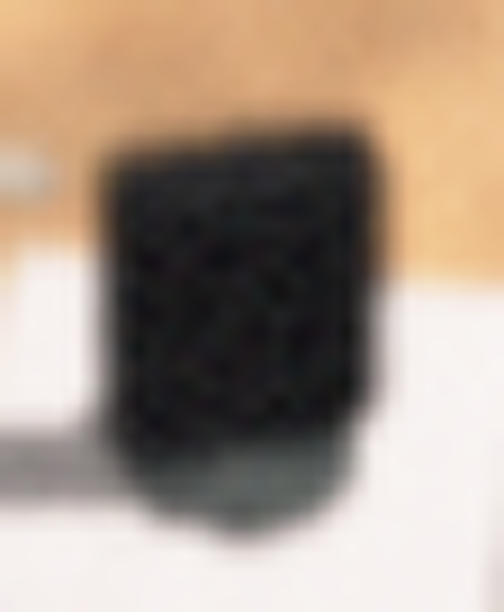

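View pics/b2.png

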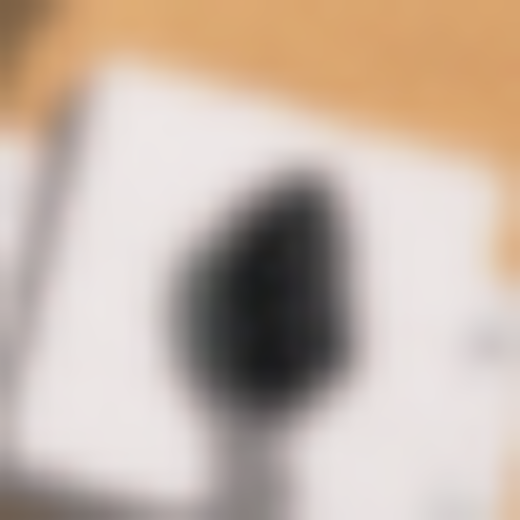

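```bash
python3 - <<'E'
from h import *
s=load("side0");t=load("top0")
W=cloud(s)[264:294,302:326].reshape(-1,3)
P=W[(W[:,2]>.053)&(W[:,2]<.081)&(W[:,1]>-.215)&(W[:,1]<-.17)]
for lo,hi in((.053,.081),(.053,.067),(.067,.08)):
    Q=P[(P[:,2]>lo)&(P[:,2]<hi)]
    for i in range(5):
        c=Q.mean(0);n=np.linalg.svd(Q-c)[2][2];r=(Q-c)@n;Q=Q[abs(r)<2.2*r.std()]
    print(len(Q),c,n,r.std(),np.degrees(np.arctan2(n[0],-n[1])))
    print(' bounds',Q.min(0),Q.max(0))
T=cloud(t)[222:238,400:412].reshape(-1,3); T=T[T[:,2]>.083]
print(T.mean(0),len(T),T[:,:2].min(0),T[:,:2].max(0))
S=cloud(s)[264:274,302:326].reshape(-1,3); S=S[S[:,2]>.0845]; print(S.mean(0),len(S),S.min(0),S.max(0))
E
```

```text
162 [ 0.46215721 -0.19729605  0.06741068] [-3.88709388e-04 -9.99926755e-01 -1.20968627e-02] 0.0009520931818933401 -0.022273037670742
 bounds [ 0.44805097 -0.19942775  0.05302196] [ 0.47650508 -0.19530138  0.0807275 ]
81 [ 0.46168254 -0.1970912   0.05991138] [-0.01200076 -0.99958141 -0.02632467] 0.001004669857718486 -0.6878476330703577
 bounds [ 0.44653718 -0.19908022  0.05302196] [ 0.47650508 -0.19459796  0.06698419]
77 [ 0.46224484 -0.19741269  0.07402333] [ 0.00491187  0.99899198 -0.0446195 ] 0.0009045562605968128 179.71828880466182
 bounds [ 0.44806654 -0.19932494  0.06706874] [ 0.47635755 -0.19547946  0.07996866]
[ 0.46504209 -0.19186043  0.08607659] 35 [ 0.44847932 -0.19680177] [ 0.47923731 -0.18626389]
[ 0.46500328 -0.1929393   0.08526531] 36 [ 0.44901186 -0.1982636   0.08454143] [ 0.47744521 -0.18747591  0.08646165]
```

Call:
{"method": "carry_out", "body": {"moves": [[[0,0,0,-0.67,-0.71,0,-1],[0,0,0,-0.67,-0.71,0,-1],[0,0,0,-0.67,-0.71,0,-1],[0,0,0,-0.67,-0.71,0,-1],[0,0,0,-0.67,-0.71,0,-1],[0,0,0,-0.67,-0.71,0,-1],[0,0,0,-0.67,-0.71,0,-1],[0,0,0,-0.67,-0.71,0,-1]]]}}

```text
time: 0.77
tool_pos: [0.338, -0.3239, 0.1964]
tool_rot: [-0.0, 0.804, -0.595, -0.0]
contact_force: [0.6, -0.2, -0.1]
gripper_width: 0.001
```

Call:
{"method": "carry_out", "body": {"moves": [[[0,0,0,-0.67,-0.71,0,-1],[0,0,0,-0.67,-0.71,0,-1],[0,0,0,-0.67,-0.71,0,-1],[0,0,0,-0.67,-0.71,0,-1],[0,0,0,-0.67,-0.71,0,-1],[0,0,0,-0.67,-0.71,0,-1],[0,0,0,-0.67,-0.71,0,-1],[0,0,0,-0.67,-0.71,0,-1]]]}}

```text
time: 1.43
tool_pos: [0.4923, -0.0522, 0.1966]
tool_rot: [0.0, 0.804, -0.594, -0.0]
contact_force: [0.2, -0.4, -0.2]
gripper_width: 0.0
```

Call:
{"method": "carry_out", "body": {"moves": [[[0,0,0,-0.67,-0.71,0,-1],[0,0,0,-0.67,-0.71,0,-1],[0,0,0,-0.67,-0.71,0,-1],[0,0,0,-0.67,-0.71,0,-1],[0,0,0,0,0,0.5,-1],[0,0,0,0,0,0.5,-1],[0,0,0,0,0,0.2,-1],[0,0,0,0,0,0.2,-1]]]}}

```text
time: 2.1
tool_pos: [0.5681, 0.0817, 0.139]
tool_rot: [0.001, 0.804, -0.594, -0.001]
contact_force: [0.0, -0.8, -0.1]
gripper_width: 0.004
```

Call:
{"method": "carry_out", "body": {"moves": [[[0,0,0,0,0,0.2,-1],[0,0,0,0,0,0.2,-1],[0,0,0,0,0,0.2,-1],[0,0,0,0,0,0.2,-1],[0,0,0,0,0,0.2,-1],[0,0,0,0,0,0.2,-1],[0,0,0,0,0,0.2,-1],[0,0,0,0,0,0,-1]]]}}

```text
time: 2.77
tool_pos: [0.5678, 0.0815, 0.0826]
tool_rot: [0.001, 0.804, -0.594, -0.001]
contact_force: [-0.4, 0.5, 0.8]
gripper_width: -0.005
```

Call:
{"method": "carry_out", "body": {"moves": [[[0,0,0,0,0,0.05,-1],[0,0,0,0,0,0.05,-1],[0,0,0,0,0,0.05,-1],[0,0,0,0,0,0.03,-1],[0,0,0,0,0,0,-1]]]}}

```text
time: 3.18
tool_pos: [0.5692, 0.0816, 0.0777]
tool_rot: [-0.0, 0.804, -0.594, 0.0]
contact_force: [0.5, 0.4, 0.0]
gripper_width: 0.002
```

Call:
{"method": "carry_out", "body": {"moves": [[[0,0,0,0,0,0.03,-1],[0,0,0,0,0,0.03,-1],[0,0,0,0,0,0.03,-1],[0,0,0,0,0,0,-1]]]}}

```text
time: 3.52
tool_pos: [0.569, 0.0816, 0.0738]
tool_rot: [0.0, 0.804, -0.594, -0.0]
contact_force: [-0.4, 0.5, -0.5]
gripper_width: 0.002
```

```bash
python3 - <<'E'
from h import *
f=snap("side","side1");crop(f,270,120,140,110,5.7,"pics/c1.png")
print(state()["contact_force"])
E
```

```text
[-0.04144069  0.6181812   0.31975135]
```

View pics/c1.png

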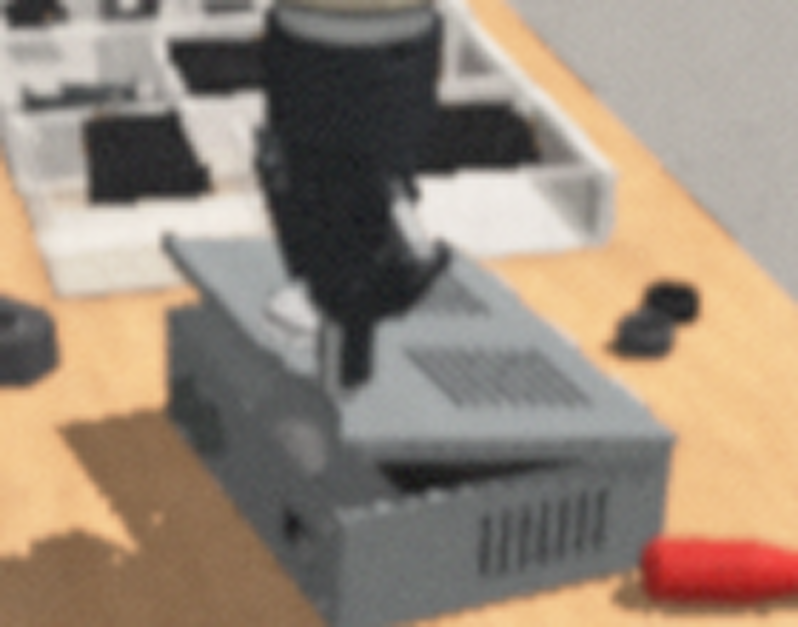

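```bash
python3 - <<'E'
from h import *
f=load("side1"); W=cloud(f)
def at(u,v):
    u=u/5.7+270-.5;v=v/5.7+120-.5; w=W[int(v)-1:int(v)+2,int(u)-1:int(u)+2].reshape(-1,3); return np.nanmedian(w,0).round(4)
for p in [(500,375),(560,430),(620,430),(420,420),(370,425),(220,260),(470,300),(345,385),(290,310)]: print(p,at(*p))
print(state()["tool_pos"])
E
```

```text
(500, 375) [0.6532 0.1144 0.0866]
(560, 430) [0.6648 0.0648 0.0853]
(620, 430) [0.697  0.0686 0.0791]
(420, 420) [0.5972 0.0572 0.1004]
(370, 425) [0.5707 0.0469 0.1064]
(220, 260) [0.5435 0.2248 0.1052]
(470, 300) [0.665  0.2035 0.0814]
(345, 385) [0.5659 0.0703 0.1157]
(290, 310) [0.5613 0.1551 0.1117]
[0.56906051 0.08158186 0.0739366 ]
```

```bash
python3 - <<'E'
from h import *
f=load("side1")
s=state()
def pc(p): u=proj(f,p); return ((u[0]-270+.5)*5.7,(u[1]-120+.5)*5.7)
print(pc(s["tool_pos"]), pc(s["tool_pos"]+[0,0,.03]))
g=snap("top","top1");crop(g,225,130,110,100,6,"pics/c2.png")
print(((proj(g,s["tool_pos"])-[225,130]+.5)*6))
print(s)
E
```

```text
(np.float64(341.7174089779927), np.float64(450.9438060603095)) (np.float64(343.34050797148996), np.float64(393.1556195020581))
[494.46701824 415.05652721]
{'time': 3.5667, 'joint_pos': array([1.29580975e-02, 4.21039585e-02, 1.83686577e+00, 4.25974999e-06,
       1.26267870e+00, 1.28598615e+00]), 'joint_vel': array([-1.60218806e-03,  1.22368500e-04, -9.86563735e-05, -1.18952459e-04,
        2.36305973e-03, -2.50748347e-04]), 'joint_efforts': array([ 1.93807256e-02, -3.59603477e+01, -3.40857482e+01,  4.98639551e-03,
        3.58317040e-03,  1.18281969e-04]), 'tool_pos': array([0.56906051, 0.08158186, 0.0739366 ]), 'tool_rot': array([ 1.52485538e-05,  8.04172302e-01, -5.94396254e-01, -2.34364152e-05]), 'contact_force': array([-0.04144069,  0.6181812 ,  0.31975135]), 'ft_torque': array([-0.00884764,  0.00897651,  0.01236326]), 'gripper_width': -0.00010732771887349781}
```

View pics/c2.png

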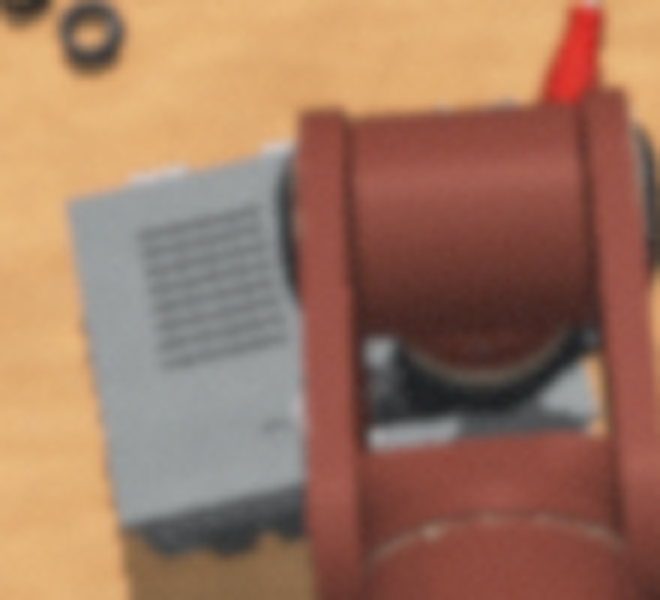

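Call:
{"method": "carry_out", "body": {"moves": [[[0,0,0,0,0,-0.1,-1],[0,0,0,0,0,-0.1,-1],[0,0,0,0,0,0,-1]]]}}

```text
time: 3.87
tool_pos: [0.57, 0.0816, 0.0835]
tool_rot: [-0.001, 0.804, -0.594, 0.001]
contact_force: [-0.0, -0.8, -0.0]
gripper_width: -0.002
```

```bash
python3 - <<'E'
from h import *
f=snap("side","side2");crop(f,300,140,90,80,8,"pics/c3.png")
W=cloud(f)
s=state();print(s["contact_force"],s["tool_pos"])
print((W[176:200,322:346,2]*1000)[::2,::2].round(0))
E
```

```text
[-0.38918048  0.85161024  0.59748579] [0.56978931 0.08158758 0.08312103]
[[115. 114. 141. 146. 146. 147. 147.  93.  94.  92.  91.  88.]
 [110. 109. 135. 141. 139. 141. 141.  94.  95.  93.  91.  92.]
 [107. 105. 131. 135. 135. 135. 134.  99.  97.  95.  91.  91.]
 [106. 106. 125. 129. 129. 129. 128.  98.  96.  97.  95.  95.]
 [108. 107. 107. 121. 122. 120. 117. 100.  97.  96.  97.  94.]
 [108. 107. 106. 108. 104. 102. 102. 101. 101.  98.  98.  96.]
 [108. 108. 109. 107. 106. 103. 103. 101. 101.  97.  98.  94.]
 [102. 108. 110. 108. 106. 106. 104. 104. 102. 102. 100.  98.]
 [  7. 102. 109. 108. 107. 108. 105. 105. 102. 103.  99.  99.]
 [ 45.  47. 105. 108. 110. 106. 107. 106. 104. 104. 102. 102.]
 [ 40.  39.  46. 103. 111. 110. 108. 107. 105. 105. 102. 102.]
 [ 45.  45.  40.   7. 104.   9. 104. 101.  98.  98.  96.  96.]]
```

View pics/c3.png

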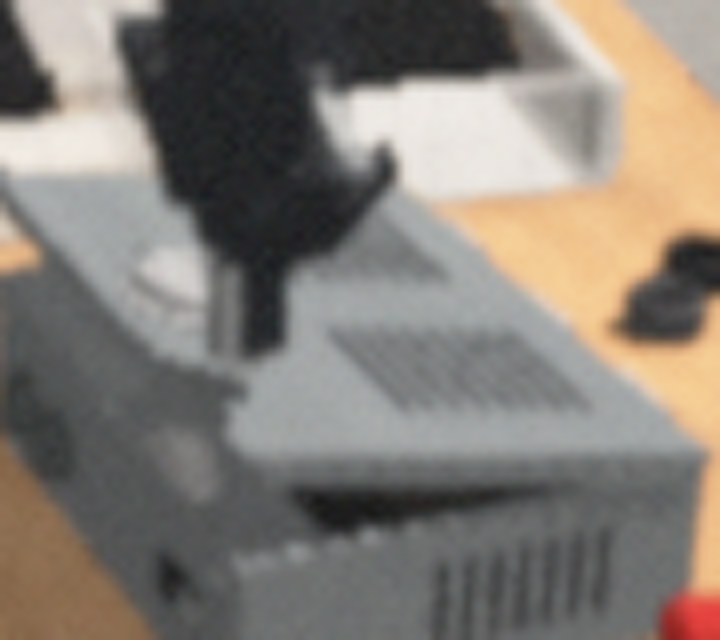

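```bash
python3 - <<'E'
from h import *
f=load("side2");W=cloud(f)
Q=W[172:186,322:340].reshape(-1,3); Q=Q[(Q[:,2]>.118)&(Q[:,2]<.15)&(Q[:,1]<.12)]
print(len(Q),Q.min(0),Q.max(0),Q.mean(0))
for z in(.12,.125,.13,.135,.14): 
    q=Q[abs(Q[:,2]-z)<.0025]; print(z,q.min(0).round(4),q.max(0).round(4)) if len(q) else 0
s=state(); print(R.from_quat(s["tool_rot"][[1,2,3,0]]).as_matrix().round(3))
# flange height from side view: gripper body etc
for p in [(240,10),(240,100),(150,30),(300,200)]:
    u=int(p[0]/8+300);v=int(p[1]/8+140); print(p,W[v,u].round(3))
E
python3 - <<'E'
import sys; sys.path.insert(0,'.')
import os; os.chdir('.')
from h import *
f=load("side2"); crop(f,220,0,200,215,2.8,"pics/c4.png")
E
```

```text
107 [0.55670616 0.064021   0.11857548] [0.57905726 0.09262831 0.14993738] [0.56667081 0.07238262 0.13551032]
0.12 [0.5596 0.068  0.1186] [0.576  0.0769 0.1223]
0.125 [0.5567 0.0681 0.1229] [0.5773 0.0838 0.1274]
0.13 [0.5579 0.0667 0.1275] [0.5791 0.091  0.1325]
0.135 [0.558  0.0659 0.1326] [0.5787 0.0926 0.1373]
0.14 [0.5581 0.064  0.1377] [0.5789 0.0818 0.142 ]
[[ 0.293 -0.956  0.002]
 [-0.956 -0.293 -0.   ]
 [ 0.001 -0.002 -1.   ]]
(240, 10) [0.557 0.047 0.248]
(240, 100) [0.56  0.057 0.216]
(150, 30) [0.55  0.133 0.209]
(300, 200) [0.571 0.03  0.194]
```

View pics/c4.png

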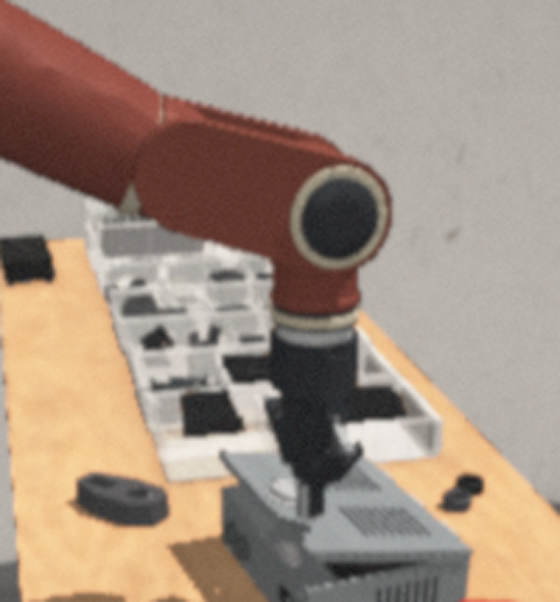

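Call:
{"method": "carry_out", "body": {"moves": [[[0,0,0,0,0,0.15,-1],[0,0,0,0,0,0.15,-1],[0,0,0,0,0,0.1,-1],[0,0,0,0,0,0.1,-1],[0,0,0,0,0,0.1,-1],[0,0,0,0,0,0.1,-1],[0,0,0,0,0,0.1,-1],[0,0,0,0,0,0,-1]]]}}

```text
time: 4.58
tool_pos: [0.5684, 0.0816, 0.0489]
tool_rot: [0.0, 0.804, -0.594, -0.001]
contact_force: [-0.8, 0.3, -0.5]
gripper_width: -0.001
```

```bash
python3 - <<'E'
from h import *
f=snap("side","side3");crop(f,300,140,90,80,8,"pics/c5.png")
s=state();print(s["contact_force"],s["tool_pos"])
E
```

```text
[0.16055013 0.5643275  0.0136814 ] [0.56868828 0.08159732 0.04934144]
```

View pics/c5.png

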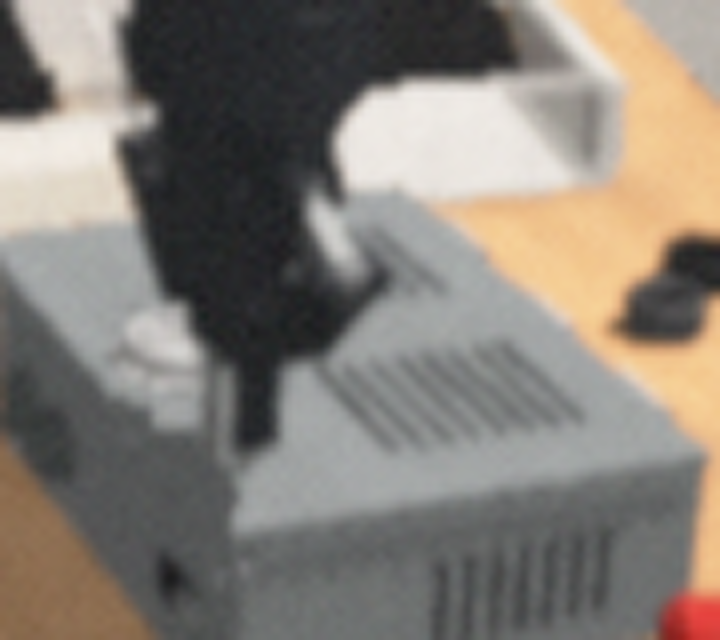

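Call:
{"method": "carry_out", "body": {"moves": [[[0,0,0,0,0,0.03,-1],[0,0,0,0,0,0.03,-1],[0,0,0,0,0,0.03,-1],[0,0,0,0,0,0.03,-1],[0,0,0,0,0,0,-1]]]}}

```text
time: 5.05
tool_pos: [0.5691, 0.0816, 0.0452]
tool_rot: [-0.0, 0.804, -0.594, 0.0]
contact_force: [0.3, -0.2, 0.5]
gripper_width: 0.001
```

```bash
python3 - <<'E'
from h import *
s=state();print(s["contact_force"],s["tool_pos"])
E
```

```text
[ 0.257285   -0.22424773  0.47839079] [0.56912153 0.08157532 0.04517008]
```

Call:
{"method": "carry_out", "body": {"moves": [[[0,0,0,0,0,0.03,-1],[0,0,0,0,0,0.03,-1],[0,0,0,0,0,0,-1]]]}}

```text
time: 5.3
tool_pos: [0.5691, 0.0816, 0.0427]
tool_rot: [-0.0, 0.804, -0.594, -0.0]
contact_force: [0.0, 0.0, 0.4]
gripper_width: 0.002
```

Call:
{"method": "carry_out", "body": {"moves": [[[0,0,0,0,0,0.03,-1],[0,0,0,0,0,0.0,-1]]]}}

```text
time: 5.47
tool_pos: [0.5691, 0.0816, 0.0415]
tool_rot: [-0.0, 0.804, -0.594, -0.0]
contact_force: [-0.2, -0.1, 0.6]
gripper_width: -0.002
```

Call:
{"method": "carry_out", "body": {"moves": [[[0,0,0,0,0,0.03,-1],[0,0,0,0,0,0.0,-1]]]}}

```text
time: 5.63
tool_pos: [0.5691, 0.0816, 0.0403]
tool_rot: [0.0, 0.804, -0.594, -0.0]
contact_force: [0.3, 0.3, -0.0]
gripper_width: 0.0
```

Call:
{"method": "carry_out", "body": {"moves": [[[0,0,0,0,0,0.02,-1],[0,0,0,0,0,0.0,-1]]]}}

```text
time: 5.8
tool_pos: [0.5691, 0.0816, 0.0397]
tool_rot: [-0.0, 0.804, -0.594, 0.0]
contact_force: [-0.2, 0.5, 0.3]
gripper_width: 0.002
```

```bash
python3 - <<'E'
from h import *
f=snap("side","side4");crop(f,300,140,90,80,8,"pics/c6.png")
W=cloud(f)
s=state();print(s["contact_force"],s["tool_pos"])
for p in [(330,500),(500,450),(620,440),(200,390),(300,450),(60,260)]:
    u=int(p[0]/8+300);v=int(p[1]/8+140); print(p,np.nanmedian(W[v-1:v+2,u-1:u+2].reshape(-1,3),0).round(4))
E
```

```text
[-0.55578172 -0.5354922   0.24153831] [0.56915197 0.08159666 0.03967635]
(330, 500) [0.5932 0.0575 0.0736]
(500, 450) [0.6559 0.0776 0.0728]
(620, 440) [0.6969 0.0732 0.0731]
(200, 390) [0.5583 0.0849 0.1049]
(300, 450) [0.5924 0.0908 0.0727]
(60, 260) [0.5451 0.2441 0.0738]
```

View pics/c6.png

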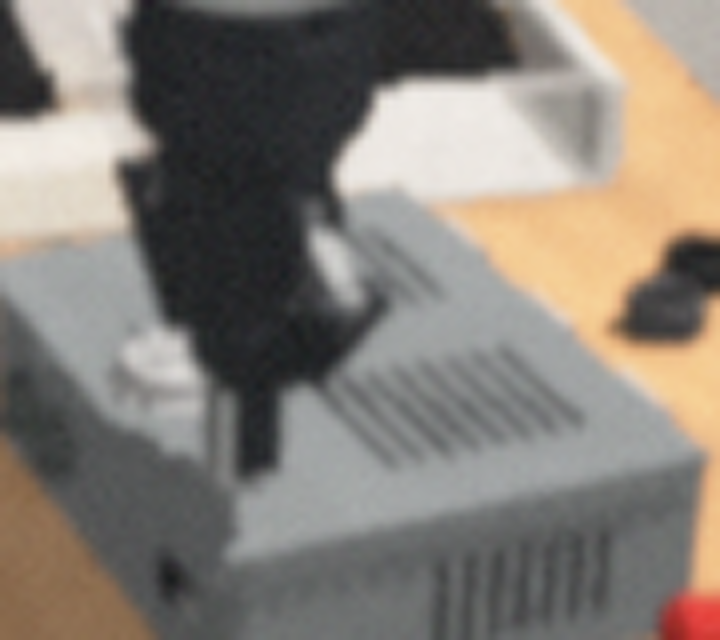

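Call:
{"method": "carry_out", "body": {"moves": [[[0,0,0,0,0,0.02,-1],[0,0,0,0,0,0.0,-1]]]}}

```text
time: 6.02
tool_pos: [0.5692, 0.0816, 0.0396]
tool_rot: [0.0, 0.804, -0.594, -0.0]
contact_force: [-2.1, -0.3, 4.6]
gripper_width: 0.004
```

Call:
{"method": "carry_out", "body": {"moves": [[[0,0,0,0,0,0.02,-1],[0,0,0,0,0,0.0,-1]]]}}

```text
time: 6.18
tool_pos: [0.5692, 0.0816, 0.0396]
tool_rot: [0.0, 0.804, -0.594, -0.0]
contact_force: [-4.9, -0.7, 9.3]
gripper_width: 0.001
```

Call:
{"method": "carry_out", "body": {"moves": [[[0,0,0,0,0,-1,-1],[0,0,0,0,0,-1,-1],[0,0,0,0,0,-1,-1],[0,0,0,0,0,-0.6,-1],[0,0,0,0.72,0.57,0,-0.2],[0,0,0,0.72,0.57,0,-0.2],[0,0,0,0.72,0.57,0,-0.2],[0,0,0,0.72,0.57,0,-0.2]]]}}

```text
time: 6.85
tool_pos: [0.5151, -0.0563, 0.1822]
tool_rot: [-0.0, 0.805, -0.594, 0.0]
contact_force: [0.3, 0.4, 0.1]
gripper_width: 0.403
```

Call:
{"method": "carry_out", "body": {"moves": [[[0,0,0,0.72,0.57,0,-0.2],[0,0,0,0.72,0.57,0,-0.2],[0,0,0,0.72,0.57,0,-0.2],[0,0,0,0.72,0.57,0,-0.2],[0,0,-1,0,0,0,-0.2],[0,0,-1,0,0,0,-0.2],[0,0,-1,0,0,0,-0.2],[0,0,-1,0,0,0,-0.2]]]}}

```text
time: 7.52
tool_pos: [0.4621, -0.1926, 0.1818]
tool_rot: [-0.0, 0.896, -0.444, -0.0]
contact_force: [0.8, 0.7, -0.2]
gripper_width: 0.397
```

```bash
python3 - <<'E'
from h import *
s=state();print(s["contact_force"],s["tool_pos"],s["joint_pos"])
f=snap("side","side5");crop(f,290,140,110,90,7,"pics/d1.png")
g=snap("top","top5");crop(g,225,130,110,100,6,"pics/d2.png")
E
```

```text
[ 0.77607549  0.67985203 -0.23332719] [ 0.46206961 -0.19258434  0.18178133] [-5.43726720e-01 -2.41922518e-01  1.91303906e+00  9.86871957e-05
  1.47058451e+00  3.76913749e-01]
```

View pics/d1.png

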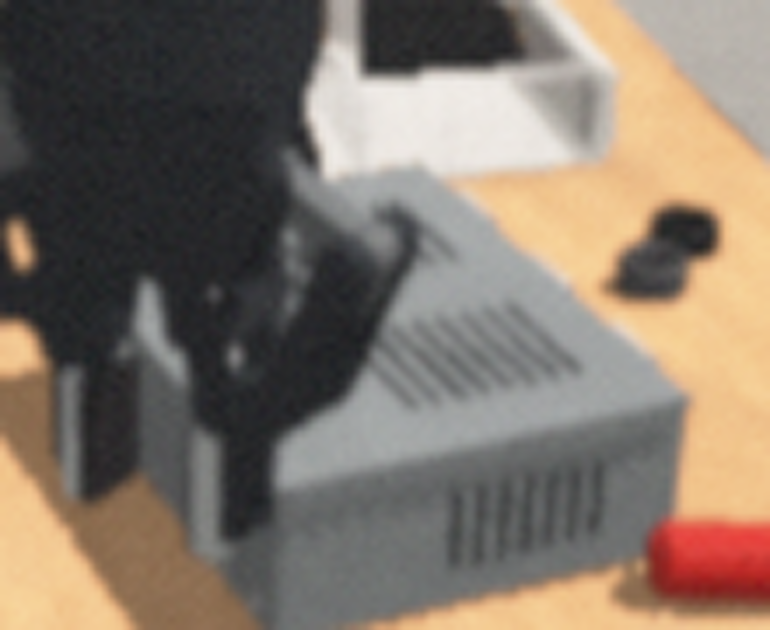

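View pics/d2.png

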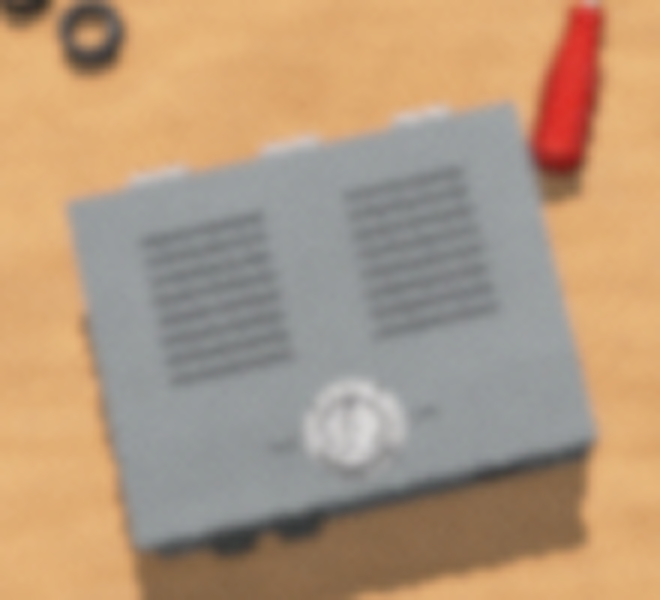

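```bash
python3 - <<'E'
from h import *
g=load("top5");f=load("side5")
P=[]
for p in [(68,205),(512,102),(595,440),(138,547)]:
    a=(p[0]/6+225-.5,p[1]/6+130-.5); P.append(onplane(g,*a,.074)); print(P[-1].round(4))
P=np.array(P); c=P.mean(0); print("centre",c)  # cover x range 85..-89 => centre x=-2
for a,b in((0,1),(3,2)): d=P[a]-P[b]; print("yaw from y edge",np.degrees(np.arctan2(-d[0],d[1])),np.hypot(*d[:2]))
for a,b in((0,3),(1,2)): d=P[a]-P[b]; print("yaw from x edge",np.degrees(np.arctan2(d[1],d[0])),np.hypot(*d[:2]))
for p in((355,424),(355,427)): print("collar",onplane(g,p[0]/6+225-.5,p[1]/6+130-.5,.084))
for p in((278,447),(430,411)): print("marks",onplane(g,p[0]/6+225-.5,p[1]/6+130-.5,.074))
crop(g,270,190,28,24,24,"pics/d3.png")
W=cloud(f)[:,:,:]
for (x0,x1) in((50,140),(190,280)):
    Q=W[140+50:140+82,290+x0//7:290+x1//7+1].reshape(-1,3); Q=Q[(Q[:,1]<-.1)]
    print(len(Q),Q.min(0).round(4),Q.max(0).round(4)); 
    z0=np.nanmin(Q[:,2]); 
    for z in np.arange(z0,z0+.03,.005):
        q=Q[(Q[:,2]>=z)&(Q[:,2]<z+.005)]; print(z.round(4),len(q),q.min(0).round(4),q.max(0).round(4)) if len(q) else 0
E
```

```text
[0.686  0.2807 0.074 ]
[0.7244 0.0637 0.074 ]
[0.5539 0.0348 0.074 ]
[0.5168 0.252  0.074 ]
centre [0.62027284 0.15779853 0.074     ]
yaw from y edge 10.02326675068372 0.22033957213221872
yaw from y edge 9.678067092455423 0.22036716522297237
yaw from x edge 9.601195516422385 0.1716072697118875
yaw from x edge 9.612252533271239 0.17293473873305562
collar [0.56686256 0.14704607 0.084     ]
collar [0.565424   0.14711565 0.084     ]
marks [0.56031565 0.18462275 0.074     ]
marks [0.57301353 0.11198174 0.074     ]
252 [ 0.4362 -0.1874  0.2162] [ 0.4599 -0.1709  0.2609]
0.2162 20 [ 0.4396 -0.1845  0.2162] [ 0.4596 -0.1733  0.2207]
0.2212 31 [ 0.4387 -0.1874  0.2212] [ 0.4597 -0.1728  0.2261]
0.2262 27 [ 0.4379 -0.1869  0.2263] [ 0.4598 -0.1709  0.2305]
0.2312 32 [ 0.4375 -0.1864  0.2312] [ 0.4597 -0.1729  0.2361]
0.2362 34 [ 0.4379 -0.186   0.2362] [ 0.4595 -0.1714  0.241 ]
0.2412 32 [ 0.4379 -0.1862  0.2414] [ 0.4598 -0.1725  0.2461]
356 [ 0.4637 -0.2391  0.2167] [ 0.4861 -0.2023  0.2845]
0.2167 12 [ 0.4645 -0.219   0.2167] [ 0.4806 -0.2081  0.2215]
0.2217 23 [ 0.4646 -0.2213  0.2221] [ 0.4842 -0.2134  0.2266]
0.2267 30 [ 0.4643 -0.2216  0.2274] [ 0.4841 -0.2134  0.2317]
0.2317 28 [ 0.4644 -0.2211  0.2317] [ 0.4842 -0.2134  0.2366]
0.2367 27 [ 0.4642 -0.2205  0.2369] [ 0.4839 -0.2142  0.2412]
0.2417 33 [ 0.4641 -0.2223  0.2419] [ 0.4861 -0.2121  0.2465]
```

View pics/d3.png

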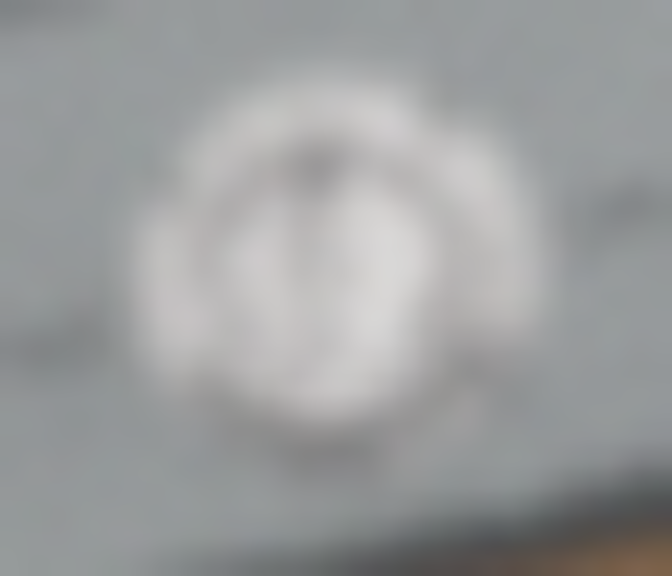

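Call:
{"method": "carry_out", "body": {"moves": [[[0,0,-1,0,0,0,-0.2],[0,0,-1,0,0,0,-0.2],[0,0,-1,0,0,0,-0.2],[0,0,-1,0,0,0,-0.2],[0,0,-1,0,0,0,-0.2],[0,0,-1,0,0,0,-0.2],[0,0,-1,0,0,0,-0.2],[0,0,-1,0,0,0,-0.2]]]}}

```text
time: 8.28
tool_pos: [0.4623, -0.192, 0.1819]
tool_rot: [-0.0, 0.994, -0.112, -0.0]
contact_force: [0.3, 0.9, -0.1]
gripper_width: 0.4
```

Call:
{"method": "carry_out", "body": {"moves": [[[0,0,-1,0,0,0,-0.2],[0,0,-1,0,0,0,-0.2],[0,0,-1,0,0,0,-0.2],[0,0,-1,0,0,0,-0.2],[0,0,-1,0,0,0,-0.2],[0,0,-1,0,0,0,-0.2],[0,0,-1,0,0,0,-0.2],[0,0,-1,0,0,0,-0.2]]]}}

```text
time: 8.95
tool_pos: [0.4624, -0.192, 0.1819]
tool_rot: [-0.0, 0.972, 0.235, 0.0]
contact_force: [0.6, -0.9, 0.8]
gripper_width: 0.403
```

Call:
{"method": "carry_out", "body": {"moves": [[[0,0,-1,0,0,0,-0.2],[0,0,-1,0,0,0,-0.2],[0,0,-1,0,0,0,-0.2],[0,0,-1,0,0,0,-0.2],[0,0,-1,0,0,0,-0.2],[0,0,-1,0,0,0,-0.2],[0,0,-1,0,0,0,-0.2],[0,0,-1,0,0,0,-0.2]]]}}

```text
time: 9.62
tool_pos: [0.4623, -0.192, 0.1819]
tool_rot: [-0.0, 0.833, 0.553, -0.0]
contact_force: [0.7, 0.2, 0.1]
gripper_width: 0.401
```

Call:
{"method": "carry_out", "body": {"moves": [[[0,0,-1,0,0,0,-0.2],[0,0,-1,0,0,0,-0.2],[0,0,-1,0,0,0,-0.2],[0,0,-1,0,0,0,-0.2],[0,0,-0.58,0,0,0,-0.2],[0,0,0,0,0,0,-0.2]]]}}

```text
time: 10.12
tool_pos: [0.4624, -0.1921, 0.1819]
tool_rot: [-0.0, 0.708, 0.706, -0.0]
contact_force: [0.0, 0.8, -0.2]
gripper_width: 0.398
```

```bash
python3 - <<'E'
from h import *
s=state();print(s["contact_force"],s["tool_pos"],s["joint_pos"],s["gripper_width"])
M=R.from_quat(s["tool_rot"][[1,2,3,0]]).as_matrix(); print(M.round(3))
f=snap("side","side6");crop(f,240,180,150,120,5,"pics/e1.png")
g=load("side6");W=cloud(f)
Q=W[200:300,270:350].reshape(-1,3);Q=Q[(Q[:,2]>.19)&(Q[:,2]<.25)]
for z in np.arange(.205,.245,.005):
    q=Q[(Q[:,2]>=z)&(Q[:,2]<z+.005)]; print(z.round(4),len(q),q.min(0).round(4),q.max(0).round(4)) if len(q) else 0
E
```

```text
[ 0.02703286  0.76171751 -0.24198403] [ 0.46235087 -0.19205715  0.18192576] [-5.42445082e-01 -2.41917491e-01  1.91279307e+00 -2.24826299e-05
  1.47074985e+00 -2.11145071e+00] 0.39817466451902034
[[ 0.002  1.    -0.   ]
 [ 1.    -0.002 -0.   ]
 [-0.    -0.    -1.   ]]
0.215 23 [ 0.4518 -0.2173  0.2157] [ 0.4717 -0.1741  0.2195]
0.22 27 [ 0.4505 -0.2223  0.2203] [ 0.4717 -0.1696  0.2249]
0.225 47 [ 0.4509 -0.2243  0.2251] [ 0.4717 -0.1692  0.2298]
0.23 33 [ 0.4505 -0.2244  0.2304] [ 0.4715 -0.1704  0.2347]
0.235 39 [ 0.4506 -0.2241  0.2351] [ 0.4729 -0.2122  0.2399]
0.24 35 [ 0.4507 -0.2248  0.2402] [ 0.4732 -0.2119  0.245 ]
0.245 31 [ 0.4508 -0.2246  0.2454] [ 0.4732 -0.212   0.2499]
```

View pics/e1.png

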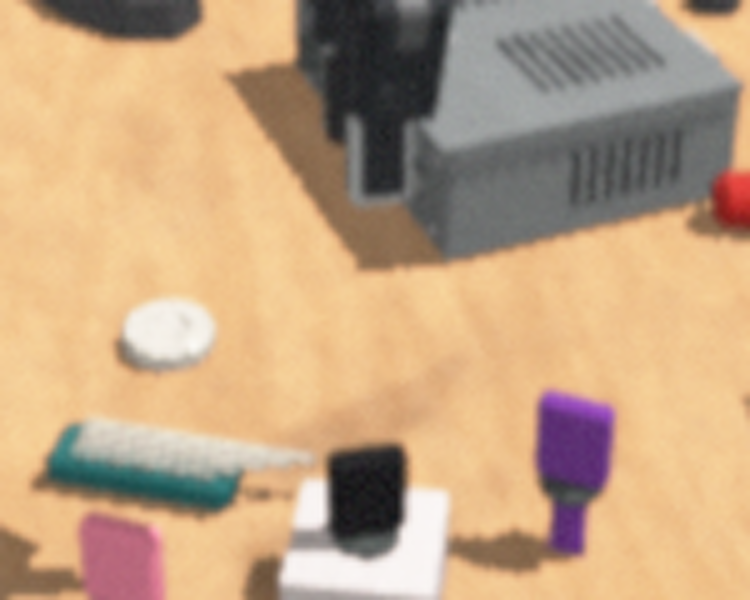

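Call:
{"method": "carry_out", "body": {"moves": [[[0,0,0,0,0,0.8,-0.2],[0,0,0,0,0,1,-0.2],[0,0,0,0,0,0.8,-0.2],[0,0,0,0,0,0.5,-0.2],[0,0,0,0,0,0.4,-0.2],[0,0,0,0,0,0,-0.2]]]}}

```text
time: 10.67
tool_pos: [0.4593, -0.1903, 0.0377]
tool_rot: [-0.004, 0.708, 0.706, -0.001]
contact_force: [0.2, 0.6, -0.4]
gripper_width: 0.401
```

```bash
python3 - <<'E'
from h import *
s=state();print(s["contact_force"],s["tool_pos"])
f=snap("side","side7");crop(f,260,220,110,90,7,"pics/e2.png")
E
```

```text
[ 0.21504983  0.57722726 -0.38413402] [ 0.45928642 -0.19031353  0.03771499]
```

View pics/e2.png

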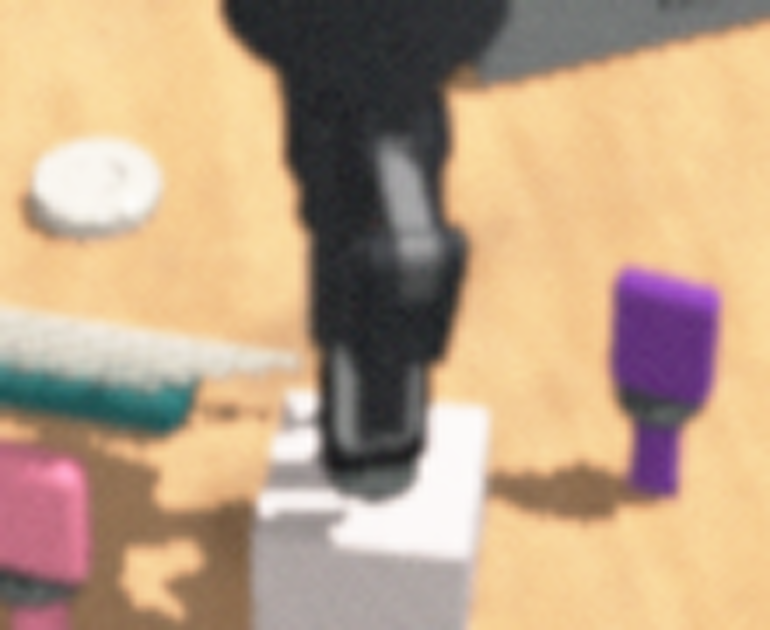

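Call:
{"method": "carry_out", "body": {"moves": [[[0,0,0,0,0,0.2,-0.2],[0,0,0,0,0,0.2,-0.2],[0,0,0,0,0,0,-0.2],[0,0,0,0,0,0,-0.2]]]}}

```text
time: 11.05
tool_pos: [0.4624, -0.1922, 0.0263]
tool_rot: [0.0, 0.707, 0.707, 0.0]
contact_force: [0.0, 0.2, -0.1]
gripper_width: 0.399
```

```bash
python3 - <<'E'
from h import *
s=state();print(s["contact_force"],s["tool_pos"])
f=snap("side","side8");crop(f,285,240,60,60,10,"pics/e3.png")
W=cloud(f)
Q=W[240:300,295:335].reshape(-1,3);Q=Q[(Q[:,1]<-.205)&(Q[:,2]>.045)&(Q[:,2]<.12)]
for z in np.arange(.045,.075,.004):
    q=Q[(Q[:,2]>=z)&(Q[:,2]<z+.004)]; print(z.round(4),len(q),q.min(0).round(4),q.max(0).round(4)) if len(q) else 0
E
```

```text
[ 0.00566761  0.21691071 -0.0519809 ] [ 0.46244455 -0.19223743  0.02630001]
0.045 1 [ 0.4642 -0.2058  0.0468] [ 0.4642 -0.2058  0.0468]
0.057 1 [ 0.4658 -0.2154  0.0604] [ 0.4658 -0.2154  0.0604]
0.061 7 [ 0.4538 -0.2174  0.0611] [ 0.4716 -0.2155  0.0648]
0.065 9 [ 0.4512 -0.2216  0.0653] [ 0.4716 -0.2099  0.0687]
0.069 18 [ 0.451  -0.2237  0.0694] [ 0.4715 -0.2111  0.073 ]
0.073 21 [ 0.4509 -0.2243  0.0733] [ 0.4715 -0.2117  0.0766]
```

View pics/e3.png

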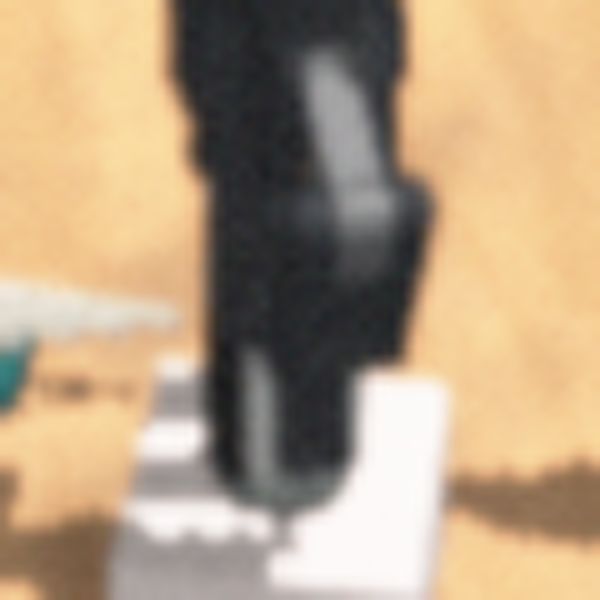

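Call:
{"method": "carry_out", "body": {"moves": [[[0,0,0,0,0,0.1,-0.2],[0,0,0,0,0,0.1,-0.2],[0,0,0,0,0,0,-0.2],[0,0,0,0,0,0,-1],[0,0,0,0,0,0,-1],[0,0,0,0,0,0,-1],[0,0,0,0,0,0,-1],[0,0,0,0,0,0,-1]]]}}

```text
time: 11.77
tool_pos: [0.4624, -0.1922, 0.0182]
tool_rot: [0.0, 0.707, 0.707, 0.0]
contact_force: [0.2, -0.8, 0.5]
gripper_width: 0.123
```

```bash
python3 - <<'E'
from h import *
s=state();print(s["contact_force"],s["ft_torque"],s["tool_pos"],s["gripper_width"],s["gripper_width"]*85)
f=snap("side","side9");crop(f,285,240,60,60,10,"pics/e4.png")
E
```

```text
[ 0.22814959 -0.82641572  0.49825035] [0.02732487 0.02768363 0.02296061] [ 0.46241742 -0.19223558  0.01819014] 0.12257348329256545 10.418746079868063
```

View pics/e4.png

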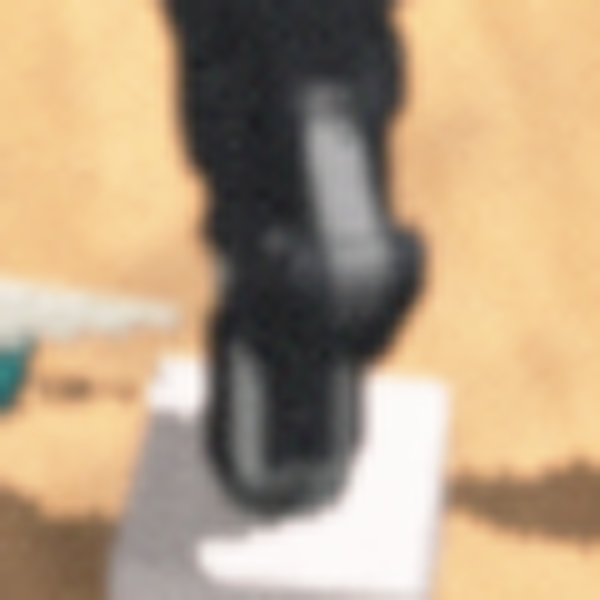

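Call:
{"method": "carry_out", "body": {"moves": [[[0,0,0,0,0,-0.3,-1],[0,0,0,0,0,-0.6,-1],[0,0,0,0,0,-0.8,-1],[0,0,0,0,0,-0.8,-1],[0,0,0,0,0,-0.6,-1],[0,0,0,0,0,0,-1]]]}}

```text
time: 12.32
tool_pos: [0.4659, -0.1943, 0.15]
tool_rot: [0.006, 0.707, 0.707, 0.001]
contact_force: [1.1, -0.1, 1.0]
gripper_width: 0.12
```

```bash
python3 - <<'E'
from h import *
s=state();print(s["contact_force"],s["ft_torque"],s["tool_pos"],s["gripper_width"])
f=snap("side","side10");crop(f,240,170,130,130,5,"pics/e5.png")
E
```

```text
[ 1.10419512 -0.07025798  0.96218015] [-0.01891577  0.02035727 -0.01061105] [ 0.4659031  -0.19427147  0.15000777] 0.12016652021820556
```

View pics/e5.png

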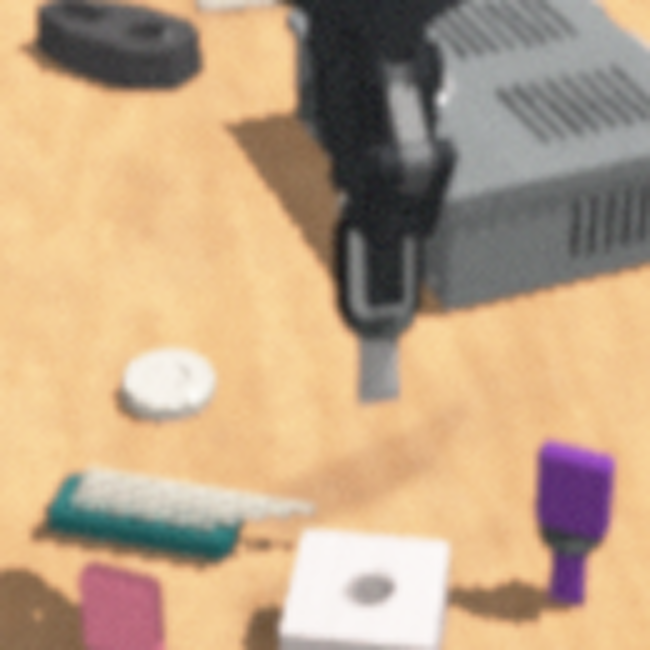

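Call:
{"method": "carry_out", "body": {"moves": [[[0,0,0,0.4,0.12,0,-1],[0,0,0,0.8,0.24,0,-1],[0,0,0,0.9,0.28,0,-1],[0,0,0,0.9,0.28,0,-1],[0,0,0,0.9,0.28,0,-1],[0,0,0,0.9,0.28,0,-1],[0,0,0,0.9,0.28,0,-1],[0,0,0,0.9,0.28,0,-1]]]}}

```text
time: 13.03
tool_pos: [0.5432, 0.0737, 0.1406]
tool_rot: [-0.001, 0.707, 0.707, -0.001]
contact_force: [1.0, -1.4, -1.4]
gripper_width: 0.114
```

Call:
{"method": "carry_out", "body": {"moves": [[[0,0,0.3,0.8,0.25,0,-1],[0,0,0.3,0.6,0.18,0,-1],[0,0,0,0.2,0.1,0,-1],[0,0,0,0,0,0,-1],[0,0,0,0,0,0,-1]]]}}

```text
time: 13.45
tool_pos: [0.5656, 0.1348, 0.141]
tool_rot: [-0.0, 0.725, 0.688, -0.001]
contact_force: [-0.3, -1.3, -0.8]
gripper_width: 0.119
```

```bash
python3 - <<'E'
from h import *
s=state();print(s["contact_force"],s["ft_torque"],s["tool_pos"],s["joint_pos"])
f=snap("side","side11");crop(f,300,130,60,80,8,"pics/e6.png")
a=load("side10"); 
for p in((371,590),(350,590),(395,590),(371,571),(371,608)): print(onplane(a,p[0]/5+240-.5,p[1]/5+170-.5,.042).round(4))
g=snap("top","top11");crop(g,240,160,90,80,8,"pics/e7.png")
E
```

```text
[-0.32242619 -1.26018503 -0.77779307] [-0.0278846   0.01325804  0.01186848] [0.56561136 0.13475687 0.14095413] [ 1.06335512e-01 -7.59795864e-03  1.76903432e+00 -7.63952592e-04
  1.38257044e+00 -1.41213144e+00]
[ 0.4638 -0.1961  0.042 ]
[ 0.4556 -0.1943  0.042 ]
[ 0.4731 -0.1983  0.042 ]
[ 0.4662 -0.1855  0.042 ]
[ 0.4615 -0.206   0.042 ]
```

View pics/e6.png

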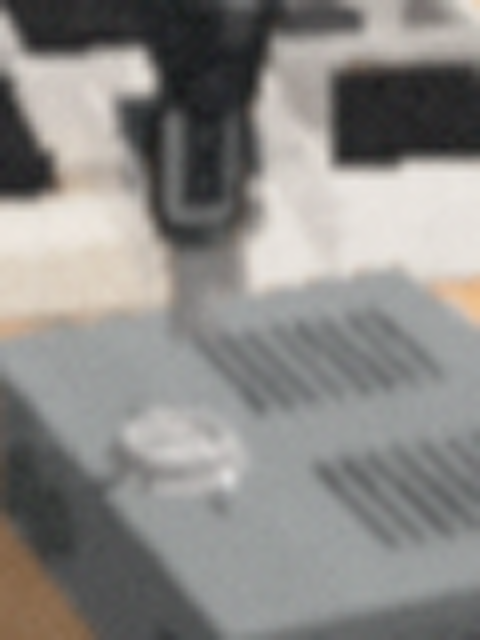

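View pics/e7.png

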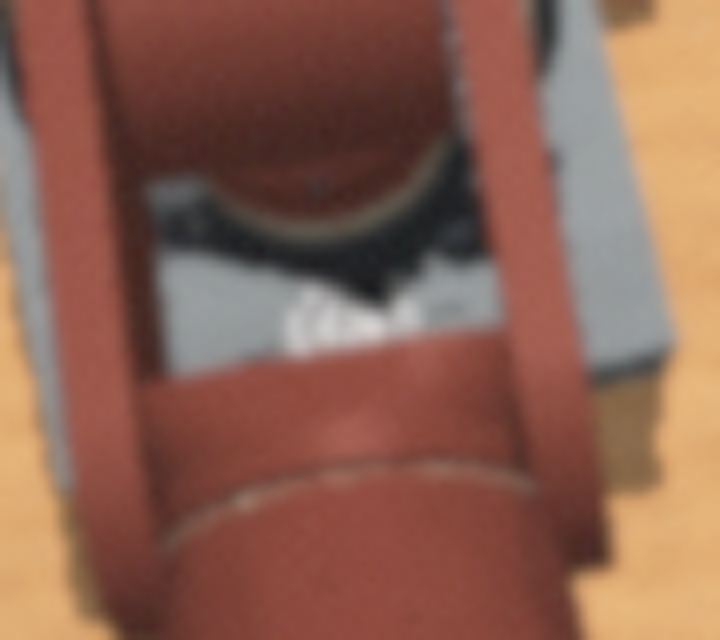

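```bash
python3 - <<'E'
from h import *
f=load("side11"); crop(f,310,176,24,20,30,"pics/f1.png"); crop(f,312,140,30,36,18,"pics/f2.png")
E
```

```text
(no output)
```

View pics/f1.png

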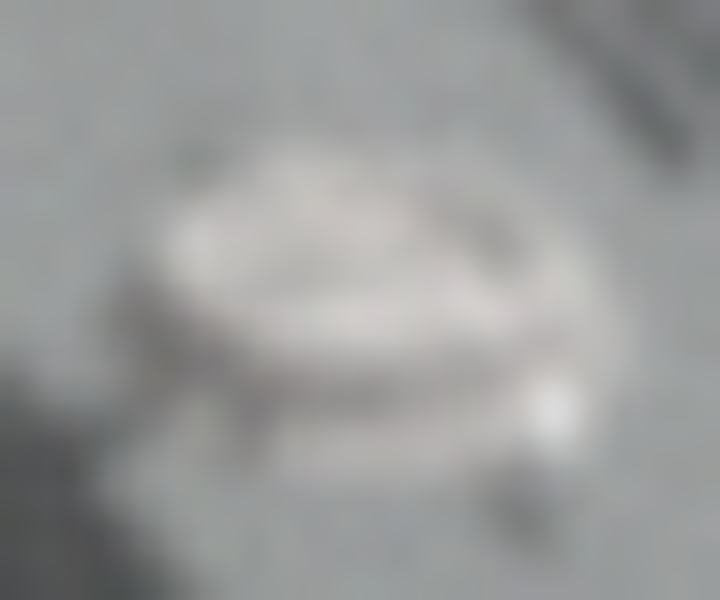

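View pics/f2.png

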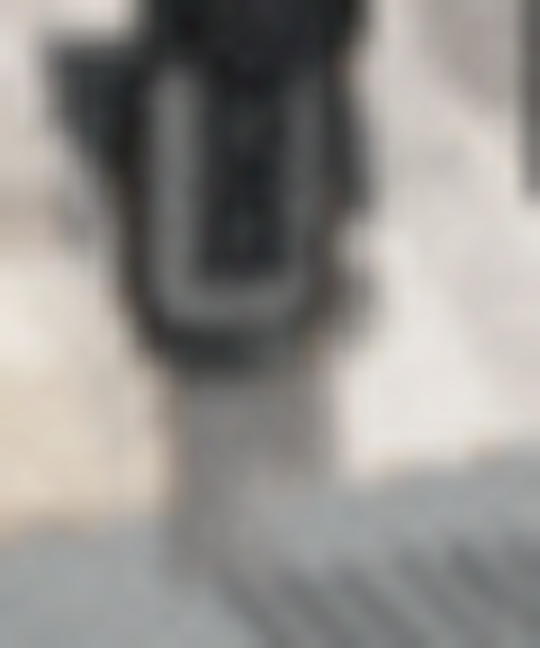

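```bash
python3 - <<'E'
from h import *
from scipy.optimize import least_squares, minimize
for n in("side11","side10","side4","top5"):
    f=load(n);W=cloud(f).reshape(-1,3)
    m=(np.hypot(W[:,0]-.566,W[:,1]-.148)<.03)
    P=W[m]; 
    if n!="top5": Q=P[(P[:,2]>.079)&(P[:,2]<.09)]
    else: Q=P[(P[:,2]>.0795)&(P[:,2]<.092)]
    print(n,len(Q),Q.mean(0).round(4),Q.min(0).round(4),Q.max(0).round(4), 'plate',np.median(P[P[:,2]<.078][:,2]))
    # best disc r=19.5 center maximizing membership inside minus outside of above-plate points
    A=P[~np.isnan(P).any(1)]
    hi=A[:,2]>.0785
    def cost(c):
        d=np.hypot(A[:,0]-c[0],A[:,1]-c[1]); p=1/(1+np.exp((d-.0197)/.0008)); return -np.where(hi,np.log(p+1e-3),np.log(1-p+1e-3)).sum()
    b=min((minimize(cost,[.566+i*.002,.148+j*.002],method="Nelder-Mead") for i in(-2,0,2) for j in(-2,0,2)),key=lambda r:r.fun); print("  disc",b.x.round(4),b.fun.round(1))
# white-ish brightness in images: collar vs plate on top5
f=load("top5"); fr=f["frame"].astype(float)
from plant import state
# edges by circle match: project rim circle outer r=.0195 z=.084 and bottom flange
g=fr.mean(2)
roi=g[185:220,265:305]
import itertools
def circ(f,c,r,z,n=72): return np.array([proj(f,[c[0]+r*np.cos(a),c[1]+r*np.sin(a),z]) for a in np.linspace(0,2*np.pi,n,endpoint=False)])
def samp(f,pts): return cv2.remap(f["frame"].astype(np.float32).mean(2),pts[:,0].astype(np.float32)[None],pts[:,1].astype(np.float32)[None],cv2.INTER_LINEAR)[0]
for n in("top5","side11"):
    f=load(n)
    def cost(c): # brightness inside r .016-.019 minus outside .021-.023 
        return -(sum(samp(f,circ(f,c,r,.084)).mean() for r in(.0165,.018))-sum(samp(f,circ(f,c,r,.076 if n=='x' else .084)).mean() for r in(.0215,.023)))
    G=[(cost((x,y)),x,y) for x in np.arange(.556,.576,.0005) for y in np.arange(.138,.158,.0005)]
    print(n,sorted(G)[:4])
E
```

```text
side11 90 [0.5639 0.1469 0.082 ] [0.5454 0.129  0.0792] [0.5818 0.165  0.0848] plate 0.07337077507344092
  disc [0.5642 0.1399] 509.3<stdin>:9: RuntimeWarning: Mean of empty slice.
  ret = um.true_divide(
Traceback (most recent call last):
ValueError: zero-size array to reduction operation minimum which has no identity
```

```bash
cat > stud.py <<'E'
from h import *
from scipy.optimize import minimize
def circ(f,c,r,z,n=72): return np.array([proj(f,[c[0]+r*np.cos(a),c[1]+r*np.sin(a),z]) for a in np.linspace(0,2*np.pi,n,endpoint=False)])
def samp(f,pts): return cv2.remap(f["frame"].astype(np.float32).mean(2),pts[:,0].astype(np.float32)[None],pts[:,1].astype(np.float32)[None],cv2.INTER_LINEAR)[0]
if __name__=="__main__":
  for n in("side11","top5"):
    f=load(n);W=cloud(f).reshape(-1,3)
    P=W[(np.hypot(W[:,0]-.566,W[:,1]-.148)<.03)&(W[:,2]<.095)]
    hi=P[:,2]>.0785
    def cost(c):
        d=np.hypot(P[:,0]-c[0],P[:,1]-c[1]); p=1/(1+np.exp((d-.0197)/.0008)); return -np.where(hi,np.log(p+1e-3),np.log(1-p+1e-3)).sum()
    b=min((minimize(cost,[.566+i*.002,.148+j*.002],method="Nelder-Mead") for i in(-2,0,2) for j in(-2,0,2)),key=lambda r:r.fun); print(n,len(P),hi.sum(),"disc",b.x.round(4),b.fun.round(1), P[hi].mean(0).round(4),"plate",np.median(P[~hi][:,2]))
    def cost(c): return -(sum(samp(f,circ(f,c,r,.084)).mean() for r in(.0165,.018))-sum(samp(f,circ(f,c,r,.084)).mean() for r in(.0215,.023)))
    G=[(cost((x,y)),x,y) for x in np.arange(.556,.576,.0005) for y in np.arange(.138,.158,.0005)]
    print(n,np.round(sorted(G)[:4],4))
E
python3 stud.py
python3 - <<'E'
from stud import *
f=load("side11");print(f["world_from_camera"][:3,3])
W=cloud(f); Q=W[140:176,315:336].reshape(-1,3); Q=Q[(Q[:,1]<.16)&(Q[:,2]>.12)&(Q[:,2]<.24)]
for z in np.arange(.125,.22,.006):
    q=Q[(Q[:,2]>=z)&(Q[:,2]<z+.006)]; print(z.round(4),len(q),q.min(0).round(4),q.max(0).round(4)) if len(q) else 0
E
```

```text
side11 245 94 disc [0.5647 0.1491] 62.2 [0.5639 0.1462 0.0819] plate 0.0733817001560656
side11 [[-40.7991   0.565    0.145 ]
 [-40.5867   0.5655   0.145 ]
 [-40.5792   0.565    0.1445]
 [-40.5068   0.5655   0.1455]]
top5 372 135 disc [0.5667 0.1487] 244.1 [0.5664 0.1484 0.0827] plate 0.07488114740005436
top5 [[-41.5956   0.5685   0.15  ]
 [-41.587    0.5685   0.1505]
 [-41.5778   0.5685   0.1495]
 [-41.3353   0.5685   0.151 ]]
[ 0.32922138 -0.77335607  0.59686511]
0.125 9 [0.5581 0.1319 0.1281] [0.572  0.1357 0.1309]
0.131 7 [0.5586 0.1301 0.1313] [0.5714 0.1371 0.1363]
0.137 11 [0.5587 0.1241 0.137 ] [0.5714 0.1347 0.1424]
0.143 12 [0.5583 0.1243 0.1437] [0.5708 0.134  0.1488]
0.149 14 [0.5582 0.1249 0.1494] [0.5701 0.1345 0.1549]
0.155 12 [0.5584 0.1245 0.1551] [0.5702 0.1347 0.1604]
0.161 8 [0.552  0.1205 0.1612] [0.578  0.1304 0.1666]
0.167 35 [0.5519 0.1176 0.167 ] [0.5804 0.1333 0.1725]
0.173 20 [0.5496 0.1215 0.1735] [0.5806 0.1347 0.179 ]
0.179 24 [0.55   0.115  0.1794] [0.5807 0.1341 0.185 ]
0.185 29 [0.5501 0.1138 0.1852] [0.5815 0.1351 0.1909]
0.191 28 [0.5496 0.1127 0.191 ] [0.5798 0.1363 0.1969]
0.197 26 [0.5497 0.1114 0.1974] [0.5807 0.1353 0.2029]
0.203 28 [0.5499 0.1148 0.2032] [0.5798 0.142  0.209 ]
0.209 17 [0.5519 0.1116 0.209 ] [0.5708 0.1441 0.214 ]
0.215 5 [0.5511 0.1003 0.2152] [0.5743 0.124  0.2208]
```

Call:
{"method": "carry_out", "body": {"moves": [[[0,0,0,0.34,0,0,-1],[0,0,0,0,0,0.4,-1],[0,0,0,0,0,0.4,-1],[0,0,0,0,0,0.22,-1],[0,0,0,0,0,0,-1],[0,0,0,0,0,0,-1]]]}}

```text
time: 14.05
tool_pos: [0.5667, 0.1485, 0.1009]
tool_rot: [-0.0, 0.726, 0.688, -0.0]
contact_force: [0.5, 0.3, -0.1]
gripper_width: 0.117
```

```bash
python3 - <<'E'
from h import *
s=state();print(s["contact_force"],s["ft_torque"],s["tool_pos"],s["tool_rot"])
f=snap("side","side12");crop(f,300,150,60,60,10,"pics/f3.png")
W=cloud(f); 
E
```

```text
[ 0.54207443  0.32025596 -0.11984468] [ 0.04533105  0.01776781 -0.06365831] [0.56666373 0.14853001 0.10087852] [-4.03607011e-04  7.25857339e-01  6.87844999e-01 -4.67830756e-04]
```

View pics/f3.png

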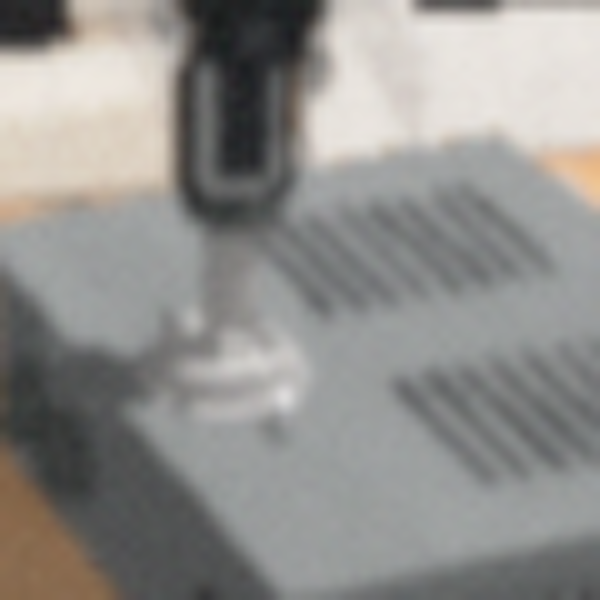

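Call:
{"method": "carry_out", "body": {"moves": [[[0,0,0,0,0,0.04,-1],[0,0,0,0,0,0.04,-1],[0,0,0,0,0,0.03,-1],[0,0,0,0,0,0,-1],[0,0,0,0,0,0,-1]]]}}

```text
time: 14.52
tool_pos: [0.5672, 0.1489, 0.097]
tool_rot: [0.0, 0.726, 0.688, 0.0]
contact_force: [0.3, 0.3, -1.5]
gripper_width: 0.119
```

Call:
{"method": "carry_out", "body": {"moves": [[[0,0,0,0,0,0.02,-1],[0,0,0,0,0,0,-1]]]}}

```text
time: 14.68
tool_pos: [0.5671, 0.1489, 0.096]
tool_rot: [-0.0, 0.726, 0.688, -0.0]
contact_force: [0.4, 0.9, -1.4]
gripper_width: 0.117
```

Call:
{"method": "carry_out", "body": {"moves": [[[0,0,0,0,0,0.02,-1],[0,0,0,0,0,0,-1]]]}}

```text
time: 14.85
tool_pos: [0.5671, 0.1489, 0.0952]
tool_rot: [-0.0, 0.726, 0.688, -0.0]
contact_force: [0.2, 0.4, -0.2]
gripper_width: 0.121
```

Call:
{"method": "carry_out", "body": {"moves": [[[0,0,0,0,0,0.02,-1],[0,0,0,0,0,0,-1]]]}}

```text
time: 15.02
tool_pos: [0.5673, 0.1489, 0.0949]
tool_rot: [0.0, 0.726, 0.688, 0.0]
contact_force: [-1.1, -0.1, 1.9]
gripper_width: 0.117
```

Call:
{"method": "carry_out", "body": {"moves": [[[0,0,0,0,0,0.02,-1],[0,0,0,0,0,0,-1]]]}}

```text
time: 15.18
tool_pos: [0.5674, 0.149, 0.0943]
tool_rot: [0.0, 0.726, 0.688, 0.0]
contact_force: [-1.8, 0.7, 3.8]
gripper_width: 0.118
```

Call:
{"method": "carry_out", "body": {"moves": [[[0,0,0,0.01,0,0,-1],[0,0,0,0.01,0,0,-1]]]}}

```text
time: 15.35
tool_pos: [0.5675, 0.1496, 0.094]
tool_rot: [0.0, 0.726, 0.688, 0.0]
contact_force: [1.1, -0.4, 0.6]
gripper_width: 0.119
```

Call:
{"method": "carry_out", "body": {"moves": [[[0,0,0,0.01,0,0,-1],[0,0,0,0.01,0,0,-1]]]}}

```text
time: 15.52
tool_pos: [0.5673, 0.1499, 0.0934]
tool_rot: [0.001, 0.726, 0.688, -0.0]
contact_force: [0.2, -4.3, 1.1]
gripper_width: 0.119
```

Call:
{"method": "carry_out", "body": {"moves": [[[0,0,0,-0.02,0,0,-1],[0,0,0,-0.02,0,0,-1],[0,0,0,-0.01,0,0,-1],[0,0,0,-0.01,0,0,-1]]]}}

```text
time: 15.85
tool_pos: [0.5671, 0.149, 0.0935]
tool_rot: [-0.001, 0.726, 0.688, 0.001]
contact_force: [1.0, 2.9, -1.5]
gripper_width: 0.119
```

Call:
{"method": "carry_out", "body": {"moves": [[[0,0,0,-0.01,0,0,-1],[0,0,0,-0.01,0,0,-1]]]}}

```text
time: 16.02
tool_pos: [0.567, 0.1482, 0.0936]
tool_rot: [-0.001, 0.726, 0.688, 0.001]
contact_force: [1.9, 4.8, -1.7]
gripper_width: 0.124
```

Call:
{"method": "carry_out", "body": {"moves": [[[0,0,0,0.02,0,0,-1],[0,0,0,0.015,0,0,-1],[0,0,0,0,0,0.02,-1],[0,0,0,0,0,0.02,-1],[0,0,0,0,0,0,-1]]]}}

```text
time: 16.43
tool_pos: [0.5668, 0.1486, 0.0918]
tool_rot: [-0.0, 0.726, 0.688, -0.0]
contact_force: [-0.2, 2.9, -0.7]
gripper_width: 0.122
```

```bash
python3 - <<'E'
from h import *
s=state();print(s["contact_force"],s["ft_torque"],s["tool_pos"],s["tool_rot"])
E
```

```text
[-0.19485083  2.85714216 -0.68976645] [0.40778223 0.010903   0.0300019 ] [0.56683065 0.1485911  0.09182201] [-1.64563114e-04  7.25614163e-01  6.88101698e-01 -3.34893850e-04]
```

Call:
{"method": "carry_out", "body": {"moves": [[[0,0,0,0.015,0,0,-1],[0,0,0,0,0,0.02,-1],[0,0,0,0,0,0,-1]]]}}

```text
time: 16.68
tool_pos: [0.5668, 0.1488, 0.0909]
tool_rot: [0.0, 0.726, 0.688, -0.001]
contact_force: [-0.7, -0.6, -2.0]
gripper_width: 0.12
```

Call:
{"method": "carry_out", "body": {"moves": [[[0,0,0,0,0,0.02,-1],[0,0,0,0,0,0,-1]]]}}

```text
time: 16.85
tool_pos: [0.567, 0.149, 0.0902]
tool_rot: [0.0, 0.726, 0.688, -0.0]
contact_force: [0.4, 0.3, -1.5]
gripper_width: 0.122
```

Call:
{"method": "carry_out", "body": {"moves": [[[0,0,0,0,0,0.02,-1],[0,0,0,0,0,0,-1]]]}}

```text
time: 17.02
tool_pos: [0.5673, 0.1492, 0.0901]
tool_rot: [0.0, 0.726, 0.688, -0.0]
contact_force: [-1.5, 0.1, 1.3]
gripper_width: 0.119
```

Call:
{"method": "carry_out", "body": {"moves": [[[0,0,0,0,-0.015,0.03,-1],[0,0,0,0,0,0.04,-1],[0,0,0,0,0,0.04,-1],[0,0,0,0,0,0.04,-1],[0,0,0,0,0,0,-1]]]}}

```text
time: 17.43
tool_pos: [0.5673, 0.1493, 0.0843]
tool_rot: [0.001, 0.726, 0.688, 0.001]
contact_force: [-0.4, -1.4, 5.2]
gripper_width: 0.126
```

Call:
{"method": "carry_out", "body": {"moves": [[[0,0,0,0,0,0.04,-1],[0,0,0,0,0,0.03,-1],[0,0,0,0,0,0,-1]]]}}

```text
time: 17.68
tool_pos: [0.5673, 0.1493, 0.0818]
tool_rot: [0.001, 0.726, 0.688, 0.001]
contact_force: [-1.0, -1.0, 7.3]
gripper_width: 0.117
```

Call:
{"method": "carry_out", "body": {"moves": [[[0,0,0,0,0,0.02,-1],[0,0,0,0,0,0.02,-1],[0,0,0,0,0,0,-1]]]}}

```text
time: 17.93
tool_pos: [0.5673, 0.1492, 0.0805]
tool_rot: [0.001, 0.726, 0.688, 0.001]
contact_force: [-0.3, -1.2, 7.1]
gripper_width: 0.119
```

Call:
{"method": "carry_out", "body": {"moves": [[[0,0,0,0,0,0.02,-1],[0,0,0,0,0,0,-1]]]}}

```text
time: 18.1
tool_pos: [0.5674, 0.1493, 0.0798]
tool_rot: [0.001, 0.726, 0.688, 0.001]
contact_force: [-1.2, -1.3, 7.2]
gripper_width: 0.118
```

Call:
{"method": "carry_out", "body": {"moves": [[[0,0,0,0,0,0.02,-1],[0,0,0,0,0,0,-1]]]}}

```text
time: 18.27
tool_pos: [0.5674, 0.1493, 0.079]
tool_rot: [0.001, 0.726, 0.688, 0.001]
contact_force: [-3.0, -0.9, 8.1]
gripper_width: 0.122
```

Call:
{"method": "carry_out", "body": {"moves": [[[0,0,0,0,0,0.02,-1],[0,0,0,0,0,0,-1]]]}}

```text
time: 18.43
tool_pos: [0.5675, 0.1493, 0.0788]
tool_rot: [0.001, 0.726, 0.688, 0.001]
contact_force: [-3.1, -1.7, 9.4]
gripper_width: 0.117
```

Call:
{"method": "carry_out", "body": {"moves": [[[0,0,0,0,0,0.02,-1],[0,0,0,0,0,0,-1]]]}}

```text
time: 18.6
tool_pos: [0.5676, 0.1493, 0.0787]
tool_rot: [0.001, 0.726, 0.688, 0.001]
contact_force: [-3.7, -2.0, 11.7]
gripper_width: 0.115
```

Call:
{"method": "carry_out", "body": {"moves": [[[0,0,0,0,0,0.02,-1],[0,0,0,0,0,0,-1]]]}}

```text
time: 18.77
tool_pos: [0.5677, 0.1493, 0.0787]
tool_rot: [0.001, 0.726, 0.688, 0.001]
contact_force: [-5.7, -1.4, 16.0]
gripper_width: 0.123
```

Call:
{"method": "carry_out", "body": {"moves": [[[0,0,0,0,-0.012,-0.015,-1],[0,0,0,0,0,0,-1]]]}}

```text
time: 18.93
tool_pos: [0.5675, 0.1493, 0.0788]
tool_rot: [0.001, 0.726, 0.688, 0.001]
contact_force: [-3.4, -1.6, 13.2]
gripper_width: 0.12
```

Call:
{"method": "carry_out", "body": {"moves": [[[0,0,0.5,0,0,0,-1],[0,0,0.5,0,0,0,-1],[0,0,0.5,0,0,0,-1],[0,0,0.5,0,0,0,-1],[0,0,0,0,0,0,-1]]]}}

```text
time: 19.35
tool_pos: [0.5679, 0.1491, 0.0788]
tool_rot: [0.002, 0.783, 0.622, 0.001]
contact_force: [-1.5, -2.2, 11.7]
gripper_width: 0.121
```

```bash
cat > st.py <<'E'
from h import *
s=state();M=R.from_quat(s["tool_rot"][[1,2,3,0]]).as_matrix()
print("F",s["contact_force"].round(2),"T",s["ft_torque"].round(3),s["tool_pos"].round(4),"yaw",np.degrees(np.arctan2(M[1,0],M[0,0])).round(2),"w",s["gripper_width"].round(3),"|F-key|",np.linalg.norm(s["contact_force"]+[0,0,1.1]).round(1),"t",s["time"])
E
python3 st.py
```

```text
Traceback (most recent call last):
  File "st.py", line 3, in <module>
    print("F",s["contact_force"].round(2),"T",s["ft_torque"].round(3),s["tool_pos"].round(4),"yaw",np.degrees(np.arctan2(M[1,0],M[0,0])).round(2),"w",s["gripper_width"].round(3),"|F-key|",np.linalg.norm(s["contact_force"]+[0,0,1.1]).round(1),"t",s["time"])
                                                                                                                                                      ^^^^^^^^^^^^^^^^^^^^^^^^
AttributeError: 'float' object has no attribute 'round'
```

Call:
{"method": "carry_out", "body": {"moves": [[[0,0,0.5,0,0,0,-1],[0,0,0.5,0,0,0,-1],[0,0,0.5,0,0,0,-1],[0,0,0.5,0,0,0,-1],[0,0,0,0,0,0,-1]]]}}

```text
time: 19.77
tool_pos: [0.5679, 0.1487, 0.0787]
tool_rot: [0.002, 0.834, 0.551, 0.001]
contact_force: [-2.4, -2.8, 11.3]
gripper_width: 0.118
```

```bash
sed -i 's/s\["gripper_width"\].round(3)/s["gripper_width"]/' st.py; python3 st.py
```

```text
F [-2.38 -2.81 11.28] T [-0.735  0.471  0.059] [0.5679 0.1487 0.0787] yaw 66.89 w 0.1180509591801924 |F-key| 12.9 t 19.7667
```

Call:
{"method": "carry_out", "body": {"moves": [[[0,0,0.5,0,0,0,-1],[0,0,0.5,0,0,0,-1],[0,0,0.5,0,0,0,-1],[0,0,0.5,0,0,0,-1],[0,0,0.5,0,0,0,-1],[0,0,0.5,0,0,0,-1],[0,0,0,0,0,0,-1]]]}}

```text
time: 20.35
tool_pos: [0.5677, 0.1482, 0.0788]
tool_rot: [0.002, 0.899, 0.438, 0.001]
contact_force: [-3.6, -4.2, 13.1]
gripper_width: 0.115
```

```bash
cd .;python3 st.py
```

```text
F [-3.59 -4.23 13.06] T [-0.995  0.612  0.038] [0.5677 0.1482 0.0788] yaw 51.9 w 0.1154469277803166 |F-key| 15.2 t 20.35
```

Call:
{"method": "carry_out", "body": {"moves": [[[0,0,0,-0.015,0,0,-1],[0,0,0.5,0,0,0,-1],[0,0,0.5,0,0,0,-1],[0,0,0.5,0,0,0,-1],[0,0,0.5,0,0,0,-1],[0,0,0.5,0,0,0,-1],[0,0,0.5,0,0,0,-1],[0,0,0,0,0,0,-1]]]}}

```text
time: 21.02
tool_pos: [0.5672, 0.1477, 0.0787]
tool_rot: [0.002, 0.949, 0.316, 0.001]
contact_force: [-3.5, -5.5, 12.5]
gripper_width: 0.117
```

```bash
cd .;python3 st.py
```

```text
F [-3.5  -5.5  12.49] T [-0.969  0.687  0.059] [0.5672 0.1477 0.0787] yaw 36.9 w 0.11736675965054753 |F-key| 15.1 t 21.0167
```

Call:
{"method": "carry_out", "body": {"moves": [[[0,0,0,-0.016,0.01,0,-1],[0,0,0.5,0,0,0,-1],[0,0,0.5,0,0,0,-1],[0,0,0.5,0,0,0,-1],[0,0,0.5,0,0,0,-1],[0,0,0.5,0,0,0,-1],[0,0,0.5,0,0,0,-1],[0,0,0,0,0,0,-1]]]}}

```text
time: 21.68
tool_pos: [0.5667, 0.1472, 0.0787]
tool_rot: [0.001, 0.982, 0.19, 0.001]
contact_force: [-3.8, -3.6, 13.2]
gripper_width: 0.12
```

```bash
cd .;python3 st.py
```

```text
F [-3.76 -3.61 13.24] T [-0.855  0.836  0.054] [0.5667 0.1472 0.0787] yaw 21.9 w 0.11961787009752485 |F-key| 15.3 t 21.6833
```

Call:
{"method": "carry_out", "body": {"moves": [[[0,0,0.5,-0.008,0.005,0,-1],[0,0,0.5,0,0,0,-1],[0,0,0.5,0,0,0,-1],[0,0,0.3,0,0,0,-1],[0,0,0,0,0,0,-1]]]}}

```text
time: 22.1
tool_pos: [0.5663, 0.147, 0.0787]
tool_rot: [0.001, 0.994, 0.113, 0.001]
contact_force: [-4.3, -3.1, 12.9]
gripper_width: 0.12
```

```bash
cd .;python3 st.py
```

```text
F [-4.35 -3.1  12.94] T [-0.829  0.914  0.053] [0.5663 0.147  0.0787] yaw 12.93 w 0.1204330054866838 |F-key| 15.0 t 22.1
```

Call:
{"method": "carry_out", "body": {"moves": [[[0,0,0.5,0,0,0,-1],[0,0,0,0,0,0,-1]]]}}

```text
time: 22.27
tool_pos: [0.5663, 0.147, 0.0787]
tool_rot: [0.001, 0.996, 0.091, 0.001]
contact_force: [-3.6, -4.3, 14.6]
gripper_width: 0.118
```

```bash
cd .;python3 st.py
```

```text
F [-3.6  -4.28 14.59] T [-0.873  0.939  0.093] [0.5663 0.147  0.0787] yaw 10.4 w 0.11766423448815844 |F-key| 16.7 t 22.2667
```

Call:
{"method": "carry_out", "body": {"moves": [[[0,0,0,0,0,-0.03,-1],[0,0,0,0,0,-0.03,-1],[0,0,0,0,0,-0.03,-1],[0,0,0,0,0,0,-1]]]}}

```text
time: 22.6
tool_pos: [0.5661, 0.147, 0.081]
tool_rot: [0.001, 0.996, 0.091, 0.001]
contact_force: [-1.1, -2.9, 6.9]
gripper_width: 0.123
```

Call:
{"method": "carry_out", "body": {"moves": [[[0,0,0,0,0,-0.03,-1],[0,0,0,0,0,-0.03,-1],[0,0,0,0,0,-0.03,-1],[0,0,0,0,0,0,-1]]]}}

```text
time: 22.93
tool_pos: [0.5655, 0.1477, 0.083]
tool_rot: [0.0, 0.996, 0.091, 0.0]
contact_force: [0.4, -2.6, 2.0]
gripper_width: 0.12
```

```bash
cd .;python3 st.py
```

```text
F [ 0.39 -2.65  1.99] T [-0.345 -0.236  0.01 ] [0.5655 0.1477 0.083 ] yaw 10.46 w 0.12026686908599168 |F-key| 4.1 t 22.9333
```

Call:
{"method": "carry_out", "body": {"moves": [[[0,0,0,0,0,-0.05,-1],[0,0,0,0,0,-0.05,-1],[0,0,0,0,0,-0.1,-1],[0,0,0,0,0,-0.1,-1],[0,0,0,0,0,-0.3,-1],[0,0,0,0,0,-0.5,-1],[0,0,0,0,0,-0.6,-1],[0,0,0,0,0,0,-1]]]}}

```text
time: 23.6
tool_pos: [0.5683, 0.1484, 0.1579]
tool_rot: [-0.0, 0.996, 0.091, 0.005]
contact_force: [1.4, 0.3, 1.5]
gripper_width: 0.121
```

```bash
cd .;python3 st.py; python3 - <<'E'
from h import *
f=snap("side","side13");crop(f,300,130,70,80,8,"pics/g1.png")
E
```

```text
F [1.44 0.34 1.48] T [ 0.022 -0.038  0.05 ] [0.5683 0.1484 0.1579] yaw 10.47 w 0.12129408401079259 |F-key| 3.0 t 23.6
```

View pics/g1.png

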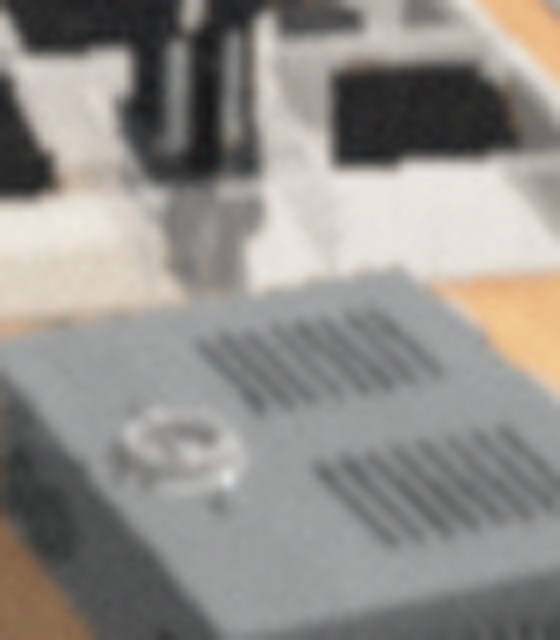

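Call:
{"method": "carry_out", "body": {"moves": [[[0,0,-1,0,0,0,-1],[0,0,-1,0,0,0,-1],[0,0,-1,0,0,0,-1],[0,0,-1,0,0,0,-1],[0,0,-1,0,0,0,-1],[0,0,-1,0,0,0,-1],[0,0,-1,0,0,0,-1],[0,0,-1,0,0,0,-1]]]}}

```text
time: 24.32
tool_pos: [0.5642, 0.1478, 0.1498]
tool_rot: [-0.0, 0.904, 0.428, -0.001]
contact_force: [0.3, -0.4, -1.9]
gripper_width: 0.121
```

Call:
{"method": "carry_out", "body": {"moves": [[[0,0,-1,0,0,0,-1],[0,0,-1,0,0,0,-1],[0,0,-1,0,0,0,-1],[0,0,-1,0,0,0,-1],[0,0,-1,0,0,0,-1],[0,0,-1,0,0,0,-1],[0,0,-1,0,0,0,-1],[0,0,-0.9,0,0,0,-1]]]}}

```text
time: 24.98
tool_pos: [0.5642, 0.1478, 0.1498]
tool_rot: [-0.001, 0.706, 0.708, -0.001]
contact_force: [-1.0, -0.3, -0.3]
gripper_width: 0.12
```

```bash
cd .;python3 st.py
```

```text
F [-0.96 -0.29 -0.27] T [-0.015 -0.017 -0.032] [0.5642 0.1478 0.1498] yaw 90.2 w 0.1200642898869375 |F-key| 1.3 t 24.9833
```

Call:
{"method": "carry_out", "body": {"moves": [[[0,0,0,-0.4,-0.12,0,-1],[0,0,0,-0.8,-0.24,0,-1],[0,0,0,-0.9,-0.27,0,-1],[0,0,0,-0.9,-0.27,0,-1],[0,0,0,-0.9,-0.27,0,-1],[0,0,0,-0.9,-0.27,0,-1],[0,0,0,-0.9,-0.27,0,-1],[0,0,0,-0.9,-0.27,0,-1]]]}}

```text
time: 25.65
tool_pos: [0.4842, -0.1172, 0.1501]
tool_rot: [-0.001, 0.707, 0.707, -0.0]
contact_force: [0.8, -0.1, 0.3]
gripper_width: 0.12
```

Call:
{"method": "carry_out", "body": {"moves": [[[0,0,0,-0.9,-0.27,0,-1],[0,0,0,-0.7,-0.2,0,-1],[0,0,0,-0.3,-0.1,0,-1],[0,0,0,0,0,0,-1],[0,0,0,0,0,0,-1],[0,0,0,0,0,0,-1]]]}}

```text
time: 26.15
tool_pos: [0.463, -0.1908, 0.1506]
tool_rot: [-0.001, 0.707, 0.707, 0.0]
contact_force: [-0.4, 0.1, -0.7]
gripper_width: 0.12
```

```bash
cd .;python3 st.py; python3 - <<'E'
from h import *
f=snap("side","side14");crop(f,265,200,90,100,7,"pics/g2.png")
t=snap("top","top14");crop(t,225,140,110,90,6,"pics/g3.png");crop(t,270,190,28,24,20,"pics/g4.png")
W=cloud(f);Q=W[200:290,290:340].reshape(-1,3)
for z in np.arange(.13,.18,.006):
    q=Q[(Q[:,2]>=z)&(Q[:,2]<z+.006)&(Q[:,1]<-.15)]; print(z.round(4),len(q),q.min(0).round(4),q.max(0).round(4)) if len(q) else 0
E
```

```text
F [-0.37  0.07 -0.73] T [-0.022  0.003  0.001] [ 0.463  -0.1908  0.1506] yaw 90.01 w 0.12030369370561265 |F-key| 0.5 t 26.15
0.136 18 [ 0.4554 -0.1954  0.1364] [ 0.471  -0.1907  0.1416]
0.142 10 [ 0.4558 -0.1995  0.142 ] [ 0.4698 -0.19    0.1477]
0.148 20 [ 0.4564 -0.1993  0.1485] [ 0.4697 -0.1946  0.1539]
0.154 21 [ 0.4557 -0.1993  0.1542] [ 0.4695 -0.1905  0.1596]
0.16 25 [ 0.4554 -0.2009  0.1603] [ 0.4695 -0.1905  0.1658]
0.166 11 [ 0.4561 -0.2     0.166 ] [ 0.4698 -0.1949  0.1688]
0.172 48 [ 0.4501 -0.2058  0.1737] [ 0.4749 -0.1903  0.1779]
0.178 29 [ 0.4475 -0.2055  0.1781] [ 0.4795 -0.193   0.1839]
```

View pics/g2.png

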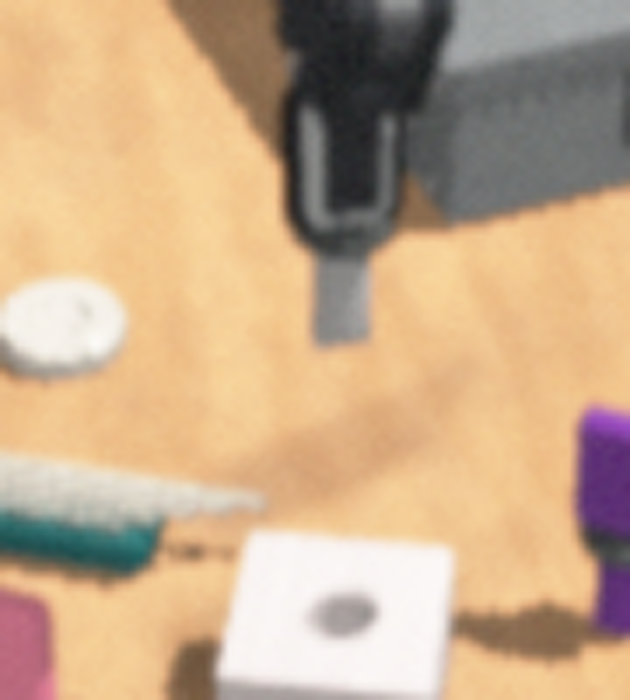

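View pics/g3.png

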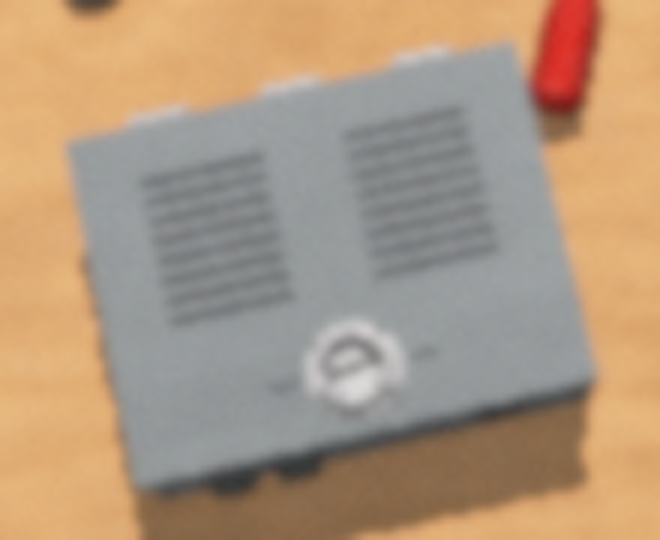

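View pics/g4.png

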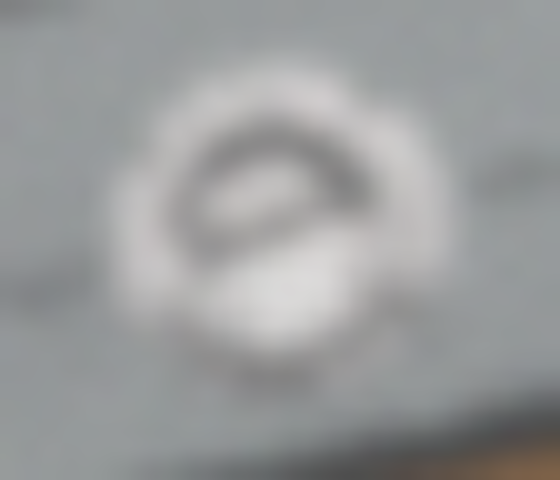

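Call:
{"method": "carry_out", "body": {"moves": [[[0,0,0,-0.055,-0.005,0.2,-1],[0,0,0,0,0,0.6,-1],[0,0,0,0,0,0.7,-1],[0,0,0,0,0,0.5,-1],[0,0,0,0,0,0.2,-1],[0,0,0,0,0,0,-1],[0,0,0,0,0,0,-1]]]}}

```text
time: 26.83
tool_pos: [0.463, -0.194, 0.0632]
tool_rot: [-0.0, 0.707, 0.707, -0.0]
contact_force: [0.8, 0.6, 0.4]
gripper_width: 0.124
```

```bash
cd .;python3 st.py; python3 - <<'E'
from h import *
f=snap("side","side15");crop(f,285,230,60,60,10,"pics/g5.png")
E
```

```text
F [0.77 0.63 0.4 ] T [0.024 0.02  0.008] [ 0.463  -0.194   0.0632] yaw 90.0 w 0.12445271041707189 |F-key| 1.8 t 26.8333
```

View pics/g5.png

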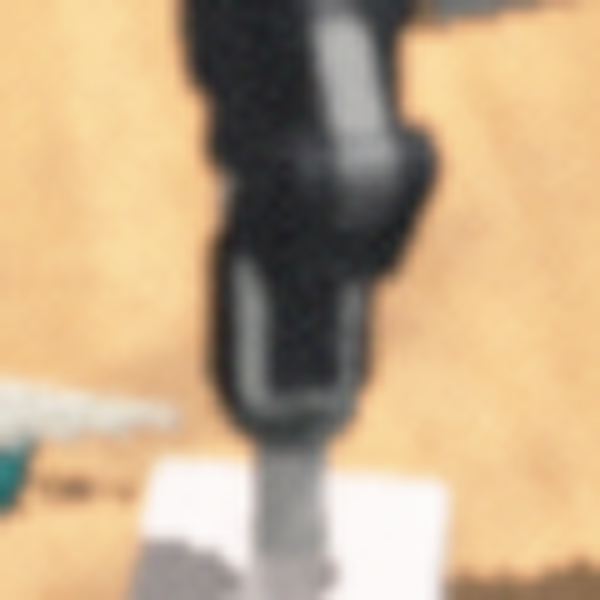

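Call:
{"method": "carry_out", "body": {"moves": [[[0,0,0,0.015,0,0.1,-1],[0,0,0,0,0,0.1,-1],[0,0,0,0,0,0.1,-1],[0,0,0,0,0,0.1,-1],[0,0,0,0,0,0,-1]]]}}

```text
time: 27.3
tool_pos: [0.4622, -0.1933, 0.0462]
tool_rot: [-0.001, 0.707, 0.707, -0.0]
contact_force: [-0.5, -1.1, -1.0]
gripper_width: 0.121
```

```bash
cd .;python3 st.py
```

```text
F [-0.52 -1.09 -1.05] T [ 0.017  0.04  -0.016] [ 0.4622 -0.1933  0.0462] yaw 89.96 w 0.12146541853813586 |F-key| 1.2 t 27.3
```

Call:
{"method": "carry_out", "body": {"moves": [[[0,0,0,0,0,0.05,-1],[0,0,0,0,0,0.05,-1],[0,0,0,0,0,0.05,-1],[0,0,0,0,0,0,-1]]]}}

```text
time: 27.63
tool_pos: [0.4625, -0.1934, 0.0406]
tool_rot: [-0.0, 0.707, 0.707, -0.0]
contact_force: [0.2, -0.9, -0.9]
gripper_width: 0.119
```

Call:
{"method": "carry_out", "body": {"moves": [[[0,0,0,0,0,0.1,-1],[0,0,0,0,0,0.1,-1],[0,0,0,0,0,0.1,-1],[0,0,0,0,0,0.05,-1],[0,0,0,0,0,0,-1]]]}}

```text
time: 28.05
tool_pos: [0.4622, -0.1934, 0.0261]
tool_rot: [-0.001, 0.707, 0.707, -0.0]
contact_force: [-0.2, 1.1, -1.5]
gripper_width: 0.12
```

```bash
cd .;python3 st.py
```

```text
F [-0.19  1.14 -1.54] T [ 0.301  0.016 -0.037] [ 0.4622 -0.1934  0.0261] yaw 89.97 w 0.11973111045103638 |F-key| 1.2 t 28.05
```

Call:
{"method": "carry_out", "body": {"moves": [[[0,0,0,0.01,0,0.06,-1],[0,0,0,0,0,0.06,-1],[0,0,0,0,0,0.04,-1],[0,0,0,0,0,0,-1]]]}}

```text
time: 28.38
tool_pos: [0.4626, -0.1933, 0.0203]
tool_rot: [0.0, 0.707, 0.707, -0.0]
contact_force: [0.4, 1.3, -1.9]
gripper_width: 0.119
```

Call:
{"method": "carry_out", "body": {"moves": [[[0,0,0,0,0,0.02,-1],[0,0,0,0,0,0,-1]]]}}

```text
time: 28.55
tool_pos: [0.4627, -0.1933, 0.0198]
tool_rot: [0.0, 0.707, 0.707, -0.0]
contact_force: [0.3, 0.6, -1.6]
gripper_width: 0.12
```

Call:
{"method": "carry_out", "body": {"moves": [[[0,0,0,0,0,0.02,-1],[0,0,0,0,0,0,-1]]]}}

```text
time: 28.72
tool_pos: [0.4629, -0.1933, 0.0191]
tool_rot: [0.0, 0.707, 0.707, 0.0]
contact_force: [0.5, 1.8, -0.5]
gripper_width: 0.121
```

Call:
{"method": "carry_out", "body": {"moves": [[[0,0,0,0,0,0.02,-1],[0,0,0,0,0,0,-1]]]}}

```text
time: 28.88
tool_pos: [0.4629, -0.1933, 0.0183]
tool_rot: [0.0, 0.707, 0.707, 0.0]
contact_force: [-0.0, 0.8, -0.7]
gripper_width: 0.12
```

Call:
{"method": "carry_out", "body": {"moves": [[[0,0,0,0,0,0.02,-1],[0,0,0,0,0,0,-1]]]}}

```text
time: 29.05
tool_pos: [0.4629, -0.1933, 0.0182]
tool_rot: [-0.0, 0.707, 0.707, -0.0]
contact_force: [-2.3, 3.2, 4.1]
gripper_width: 0.118
```

Call:
{"method": "carry_out", "body": {"moves": [[[0,0,0,0.012,0,-0.01,-1],[0,0,0,0,0,0,-0.6],[0,0,0,0,0,0,-0.2],[0,0,0,0,0,0,-0.2],[0,0,0,0,0,0,-0.2],[0,0,0,0,0,0,-0.2],[0,0,0,0,0,0,-0.2]]]}}

```text
time: 29.63
tool_pos: [0.4628, -0.1928, 0.0178]
tool_rot: [-0.0, 0.707, 0.707, -0.0]
contact_force: [0.0, 0.0, 0.3]
gripper_width: 0.396
```

Call:
{"method": "carry_out", "body": {"moves": [[[0,0,0,0,0,-0.2,-0.2],[0,0,0,0,0,-0.5,-0.2],[0,0,0,0,0,-0.8,-0.2],[0,0,0,0,0,-1,-0.2],[0,0,0,0,0,-1,-0.2],[0,0,0,-0.9,0,0,-0.2],[0,0,0,-0.9,0,0,-0.2],[0,0,0,-0.9,0,0,-0.2]]]}}

```text
time: 30.3
tool_pos: [0.4635, -0.3023, 0.1605]
tool_rot: [0.002, 0.707, 0.707, 0.0]
contact_force: [-0.8, -0.1, -0.3]
gripper_width: 0.403
```

Call:
{"method": "carry_out", "body": {"moves": [[[0,0,0,-0.9,0,0,-0.2],[0,0,0,-0.9,0,0,-0.2],[0,0,0,-0.9,0,0,-0.2],[0,0,0,0,0,0,-0.2],[0,0,0,0,0,0,-0.2]]]}}

```text
time: 30.72
tool_pos: [0.4622, -0.4103, 0.1581]
tool_rot: [-0.0, 0.708, 0.706, 0.0]
contact_force: [-0.2, 0.8, 0.4]
gripper_width: 0.401
```

```bash
cd .;python3 st.py; python3 - <<'E'
from h import *
f=snap("side","side16");t=snap("top","top16")
cv2.imwrite("pics/h0.png",cv2.cvtColor(f["frame"],cv2.COLOR_RGB2BGR))
crop(f,240,225,140,110,5,"pics/h1.png");crop(t,225,140,220,140,3.5,"pics/h2.png")
W=cloud(f)[255:300,295:330].reshape(-1,3);q=W[(W[:,2]>.08)&(W[:,2]<.1)];print("grip top z",np.percentile(q[:,2],[50,90]),q.mean(0))
W=cloud(t)[215:240,395:415].reshape(-1,3);q=W[(W[:,2]>.08)&(W[:,2]<.1)];print("grip top z",np.percentile(q[:,2],[50,90]),q.mean(0))
W=cloud(t);
for p in[(245,165),(310,150),(320,195),(255,215),(240,210)]: print(np.nanmedian(W[p[1]-1:p[1]+2,p[0]-1:p[0]+2].reshape(-1,3),0).round(4))
E
```

```text
F [-0.22  0.84  0.43] T [-0.034 -0.006 -0.029] [ 0.4622 -0.4103  0.1581] yaw 89.82 w 0.4006194112118137 |F-key| 1.8 t 30.7167
grip top z [0.08398462 0.08576532] [ 0.46316807 -0.19615035  0.08363693]
grip top z [0.08579646 0.08959744] [ 0.46417096 -0.19259551  0.0860075 ]
[0.6798 0.2541 0.0754]
[0.7136 0.0639 0.0744]
[0.5769 0.0436 0.0746]
[0.5313 0.2305 0.0742]
[ 5.635e-01  2.863e-01 -1.000e-04]
```

View pics/h0.png

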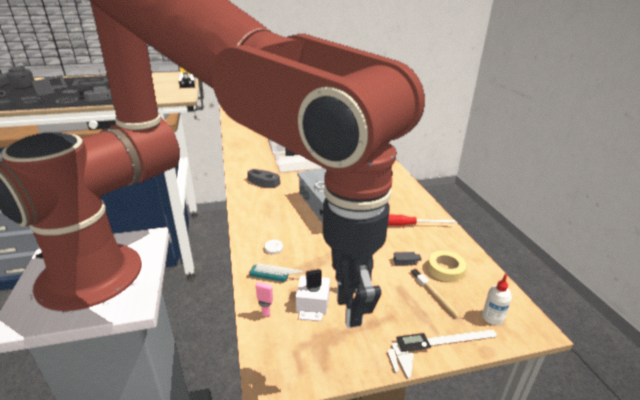

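View pics/h1.png

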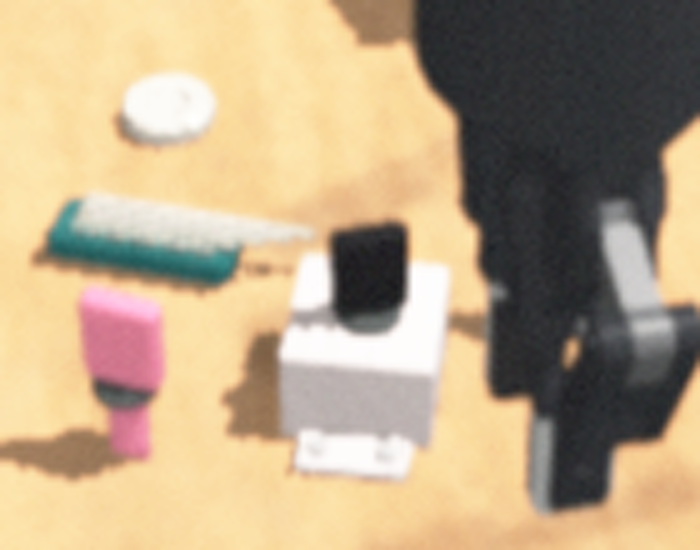

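View pics/h2.png

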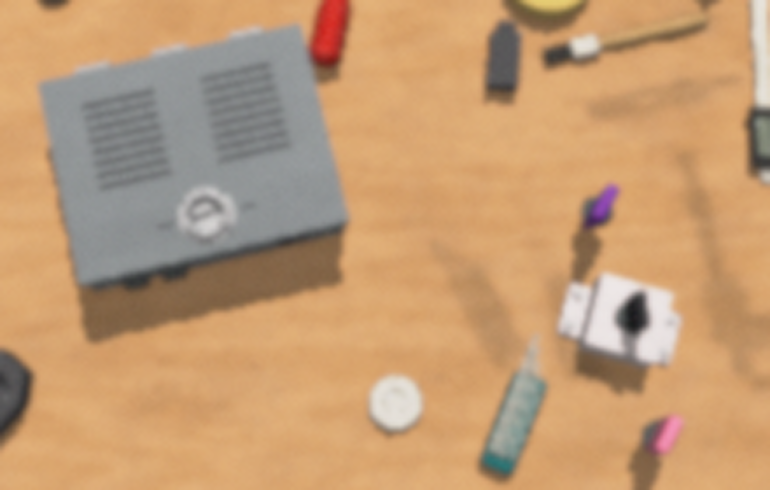

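All as wanted: the cover is shut (plate at 74 mm everywhere) and the stud is sunk in with its slot in line with the marks. The key is home with its top at about 86 mm, and its neighbours have not moved.

```bash
cd .;python3 -c "
from plant import ticket
print(ticket.job_done())"
```

```text
the job is handed in; nothing more can be done
None
```

The whole job was done in the order asked and handed in at about 31 s, with the robot clear of everything.

- **Cover:** I pushed it shut with the closed fingertips. At the last look its plate was at 74 mm all over.
- **Stud:** The key found the slot by a light sideways search. The stud met its stop about 11.4 mm in. I turned it to a key angle of about 1.56 rad, and the force on the key while pressing and turning read about 18 N at most at the points I checked. When I raised the key, the load dropped away about 4 mm above the stop. The pictures show the stud sunk in, with its slot in line with the two marks.
- **Key:** It is back in its stand at the same height as when I first gripped it, with the top of its grip at about 86 mm.
- **Nearby things:** The puck, slide block, housing and the pink and purple look-alikes look untouched. I judged the puck, slide block and look-alikes by eye in the last pictures, and the housing only roughly, since it was partly out of frame in the close-up.

**One disagreement:** The reported tool height was about 34 mm lower than where the cameras, and touching the closed cover, showed the fingertips to be. I treated this as a constant offset, and every later contact agreed with it.

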